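# Deburr a batch of pipe offcuts

### The arm

A 6-joint arm with a two-finger parallel gripper is mounted at the origin on a cart in front of the work surface, level with it; the furniture and walls round the work are solid. World frame = base frame: x ahead of the robot, y to its left, z up, the work surface at z = 0. Lengths are in m, angles in rad, forces in N, time in s.
With the tool pointing down it reaches from about 0.35 to 0.85 m from the base axis. Payload 8.1 kg.
Tool frame: the origin (TCP) lies between the finger pads; the fingertips stand 11 mm ahead of it and the grasp point (between the pads) lies 8 mm behind it (robot.tips_ahead is the distance from the TCP to the fingertips, in m); z points along the fingers, y is the line along which they close (so a half turn about z gives the same grasp; the last joint's range is limited). The gripper opens to 93 mm and grips with 3 to 60 N. Pads are 15 mm wide; open, the fingers measure 128 mm over their backs; the gripper's body (75 mm by 188 mm) begins 65 mm behind the grasp point.
Start: joints at [-1.222, 0.13, 1.488, -0, 1.523, -0.085], TCP at [0.252, -0.544, 0.23] pointing down, gripper open.
Joint ranges: [-2.96, 2.96], [-0.89, 2.26], [0.02, 2.5], [-1.34, 4.48], [0, 2.73], [-2.66, 2.66]. Speed limits (rad/s): [2.39, 2.39, 2.79, 3.14, 3.14, 3.14].

### API

Orientations are given as a rotation vector (axis times angle).
In Python, from plant import robot gives the robot as it stands. The module is installed in compiled form; this text tells all that it offers.
- The arm moves only by the tool move_arm, never from a script. Its argument "deltas" is one flat list of numbers, 7 for each row, row after row: the shift along the tool's x, y, z in m, then the turn, a rotation vector about the tool's x, y, z in rad, then the opening, from 0 (shut) to 1 (fully open). A call has 1 to 12 rows; each row is the pose to reach, as a shift and turn from the pose commanded when the call began, along the tool's axes at that moment; what a row does not reach only later rows make up. A row lasts 1/8 s, in which the tool goes at most 62.5 mm and 10.7 degrees, less where a joint would pass 70% of its speed; a pose out of reach is approached as far as the arm can. A call with a gripper value outside its range is refused whole. The fingers move at their own pace and stop on an object; "squeeze" is the grip in N (left out, the last holds). Time passes only in rows, so rows that repeat a pose let the fingers close. It gives the time, the measured TCP pose, the force, the opening and the grip force at its end, in the units of the state.
- robot.read_state(): the state, without advancing time (a new reading comes with each control period).
- robot.read_camera(name): name is "scene" or "top"; returns (picture, depth): 384x512x3 uint8, red, green, blue; 384x512 float32, m along the optical axis (not along the pixel's ray), 0 where there is no reading.
- robot.camera_model(name): a dict with "K" (3x3 intrinsics, pixels), "R" (3x3) and "t" (3): a world point X has camera coordinates R X + t. Camera axes: x right, y down, z forward; pixel columns grow to the right and rows downward; lengths in m; the calibration is good to about 2 mm. A picture is of the moment at which its call begins. camera_model takes no time and is no camera call.
- robot.close_job(): hands the job in; it is judged then, once.
Trained networks look in the newest picture that a camera, given by its name, has taken for a name from the list of things; names that differ only in an ending like _2 or _b are one class to them, and where a whole thing is asked for, a point or a joint stands for the part that bears it (a point fixed in the world has none). Each returns a list of dicts, best first, with "confidence" (0 to 1); they miss things now and then, are a little off and sometimes report something else, mostly with a low value. They report only what shows in the picture. A call takes as long as a camera call. They do not tell look-alikes from the thing itself.
- robot.recognise(camera, label): "uv" ([column, row] in pixels, amid what is visible of it).
The state is a dict: "t": time; "q": joint angles; "dq": joint speeds; "joint_torque": joint torques, N m; "tool_pos": TCP position; "orientation": TCP orientation; "force": force on the tool from outside, world axes, zero at the start; "wrist_torque": the same for the moment, N m; "opening": finger opening in m; "gripper_force": force on a finger pad.
Only numpy, scipy, OpenCV 4.12 (cv2) and the standard library are available. Lean on these libraries where they do the work, as an engineer would, in place of code of your own. Each camera call takes 0.05 s, during which the arm holds its last target. There are 200 camera calls.

### The job

Run the sawn pipe offcuts through the small vibratory deburring machine: lift its loose cover off, put every pipe offcut on the bench into the bowl and nothing else, and put the cover back on so that it sits fully home. Give the batch one minute for each offcut: turn the spoked hand wheel until that number stands in the middle of the window, and only then, cover on and minutes set, push the start lever all the way over, away from you.

Things in the scene. Friction and masses are not known exactly. Their poses are not given: they have to be found in the camera images.
- deburrer: Grey vibratory deburring machine fixed on the bench, 250 mm long (x), 160 mm wide. Origin: middle of its underside; x axis away from the robot, from the control head (front; 60 mm wide, 121 mm high, number window in its sloping face) to the round aluminium bowl (rear; axis at x = +64 mm, y = 0); y to the left, z up.
- bowl_rim (a point): Centre of the bowl's open mouth, at rim height, 96 mm above the bench. The bowl is 123 mm across inside, 134 mm outside; its flat inner floor lies 55 mm below this point.
- cover_knob (a point): Middle of the black knob (28 mm across, 31 mm high, upright along z) of the loose cover, a plate 140 mm across, 6 mm thick, its top 16 mm below this point. Its plug (112 mm across, 10 mm deep, foot 32 mm below this point) drops into the bowl's mouth with 5 mm play a side; seated, this point is 22 mm above the rim. 0.15 to 0.31 kg. It can stand on the bench on its plug.
- dial (a joint): Minute drum and hand wheel, turning stiffly (0.1 N m) about the machine's y axis; stays where left; end stops at -0.2 and 5.85 rad. White, black numbers 0 to 9: number N is in the middle of the window at N x 0.6283 rad (within 0.15 counts). The reading grows as the wheel's top moves away from the robot (machine's +x). Starts at 4.0 to 5.65.
- wheel_hub (a point): Centre of the hand wheel, 68 mm above the bench, left of the head. Five 7 mm spokes, 72 degrees apart in the machine's x-z plane, end in black balls 15 mm across, centres 48 mm from here, 32 mm clear of the head's side. At dial reading 0 one spoke points straight up; at reading q it leans q rad from upright toward the machine's +x.
- window (a point): Middle of the number window (26 x 19 mm, steel frame) in the head's face, which looks up and toward the robot, 40 degrees from vertical.
- start (a joint): Start lever to the right of the head: 0 leaning toward the robot (off), 1.0 rad leaning away from it (on), about the machine's y axis; stays where left (about 1 N at its ball moves it). All the way over means above 0.85.
- start_tip (a point): Centre of the start lever's black ball, 20 mm across, 60 mm from the lever's pivot, which is 46 mm above the bench; off, the ball is 99 mm above the bench; swinging over, it moves 58 mm toward the machine's +x.
- offcut_0_mid (a point): The middle of a sawn steel pipe offcut, 62 mm long, 18 mm across, lying on the bench with its length level; x axis along the pipe. To be deburred. Its burrs keep it from rolling far. Always there.
- offcut_1_mid (a point): The middle of a sawn steel pipe offcut, 56 mm long, 17 mm across, lying on the bench with its length level; x axis along the pipe. To be deburred. Its burrs keep it from rolling far. May be absent (reads None).
- offcut_2_mid (a point): The middle of a sawn steel pipe offcut, 62 mm long, 18 mm across, lying on the bench with its length level; x axis along the pipe. To be deburred. Its burrs keep it from rolling far. May be absent (reads None).
- offcut_3_mid (a point): The middle of a sawn steel pipe offcut, 56 mm long, 17 mm across, lying on the bench with its length level; x axis along the pipe. To be deburred. Its burrs keep it from rolling far. May be absent (reads None).
- steel_block_mid (a point): Middle of a dark solid steel bench block, 26 x 62 x 16 mm, lying beside the offcuts; not part of the batch, it stays out of the bowl. To its left stand a desk lamp 0.45 m tall and a soldering stand, behind the machine a radio 164 mm high: keep the arm clear of them. Between the offcuts and the robot the bench is clear.
Things that resemble listed ones, but are neither listed nor needed, are in the scene too. Leave any blue or orange look-alike of the part that bears offcut_3_mid alone.

How it is judged:
By the outcome, as a careful person would: the job done as asked, in the order asked, and still so for the second after the job is handed in, with the robot touching nothing.
Of offcut_1, offcut_2, offcut_3 only 1 to 3 are there at a start; the rules pass over those that are not, and their reading is None.
At some moment in a run one of offcut_0, offcut_1, offcut_2, offcut_3 may be knocked a few centimetres aside while the robot is not near it.
Once in a run the grip may slacken for a moment while it holds something.
It also fails if it takes over 210 s, if anything falls off the work surface, if the arm or the gripper's body presses on something with over 40 N, if the wrist force passes 120 N, or if a joint passes its speed limit or range.

## Working session

There is one attempt and no reset: what is moved stays moved. The work goes in short steps, Python scripts to look and compute and a tool call to move; the robot and the scene stay as the last step left them, time stands still between calls to the robot, and variables do not carry over. Pictures are saved under pics/ and viewed, at most 14 in all, crops included, and the job is handed in when it is done.

Besides the shell and the picture viewer there is one more tool, called after "Request:" in YAML: its name, and indented under it one key for each argument. move_arm: Moves the arm, as the interface text tells. Its arguments: {"type":"object","properties":{"deltas":{"type":"array","items":{"type":"number"}},"squeeze":{"type":"number"}},"required":["deltas"]}

```bash
mkdir -p pics
cat > h.py <<'E'
from plant import robot
import numpy as np, cv2
from scipy.spatial.transform import Rotation as Ro
def snap(cam,name=None,crop=None,scale=1):
    im,d=robot.read_camera(cam)
    if name:
        o=im[:,:,::-1]
        if crop: o=o[crop[1]:crop[3],crop[0]:crop[2]]
        cv2.imwrite('pics/%s.png'%name,cv2.resize(o,None,fx=scale,fy=scale,interpolation=cv2.INTER_CUBIC))
    return im,d
def ray(cam,uv):
    m=robot.camera_model(cam);K,R,t=map(np.array,(m['K'],m['R'],m['t']))
    r=R.T@np.linalg.solve(K,[uv[0],uv[1],1.]);return -R.T@t,r
def at_z(cam,uv,z):
    c,r=ray(cam,uv);return c+r*(z-c[2])/r[2]
def p3(cam,uv,d):
    u,v=int(round(uv[0])),int(round(uv[1]));w=d[max(v-1,0):v+2,max(u-1,0):u+2];w=w[w>0]
    if len(w)==0:return None
    c,r=ray(cam,uv);return c+r*np.median(w)
def proj(cam,X):
    m=robot.camera_model(cam);x=np.array(m['R'])@X+np.array(m['t']);x=np.array(m['K'])@x;return x[:2]/x[2]
def cloud(cam,d):
    m=robot.camera_model(cam);K,R,t=map(np.array,(m['K'],m['R'],m['t']))
    v,u=np.mgrid[:384,:512];P=np.stack([u*d,v*d,d],-1)@np.linalg.inv(K).T
    return (P-t)@R
E
python3 - <<'E'
from h import *
np.set_printoptions(precision=3,suppress=True)
for cam in('top','scene'):
    im,d=snap(cam,cam+'0',scale=1.5)
    c,r=ray(cam,(256,192));print(cam,c,r)
    for l in ['deburrer','bowl_rim','cover_knob','wheel_hub','window','start_tip','offcut_0_mid','offcut_1_mid','steel_block_mid']:
        for x in robot.recognise(cam,l)[:6]:
            print(l,np.round(x['uv']),round(x['confidence'],2),p3(cam,x['uv'],d))
s=robot.read_state();print(s['t'],s['tool_pos'],s['orientation'])
print(Ro.from_rotvec(s['orientation']).as_matrix())
E
```

```text
top [ 0.42  -0.094  0.942] [ 0.104 -0.025 -0.994]
deburrer [310. 219.] 0.68 [ 0.444 -0.242  0.121]
bowl_rim [310. 219.] 0.62 [ 0.443 -0.244  0.121]
cover_knob [324. 171.] 0.94 [ 0.557 -0.274  0.132]
wheel_hub [312. 221.] 0.79 [ 0.439 -0.248  0.12 ]
window [313. 218.] 0.73 [ 0.446 -0.25   0.121]
start_tip [337. 244.] 0.64 [ 0.383 -0.326  0.045]
offcut_0_mid [197. 182.] 0.44 [ 0.543  0.042 -0.   ]
steel_block_mid [167. 166.] 0.81 [0.582 0.123 0.017]
scene [0.03  0.282 0.682] [ 0.571 -0.46  -0.68 ]
bowl_rim [296. 185.] 0.96 [ 0.523 -0.229  0.047]
bowl_rim [304. 204.] 0.67 [ 0.451 -0.182  0.072]
cover_knob [302. 148.] 0.89 [ 0.554 -0.273  0.111]
wheel_hub [296. 182.] 0.83 [ 0.523 -0.228  0.056]
window [295. 181.] 0.55 [ 0.525 -0.228  0.059]
start_tip [299. 184.] 0.58 [ 0.518 -0.232  0.051]
offcut_0_mid [184. 254.] 0.66 [0.542 0.056 0.018]
steel_block_mid [144. 264.] 0.79 [0.572 0.129 0.016]
1.0 [ 0.252 -0.544  0.23 ] [ 3.068  0.676 -0.   ]
[[ 0.907  0.42  -0.   ]
 [ 0.42  -0.907 -0.   ]
 [-0.     0.    -1.   ]]
```

View pics/top0.png

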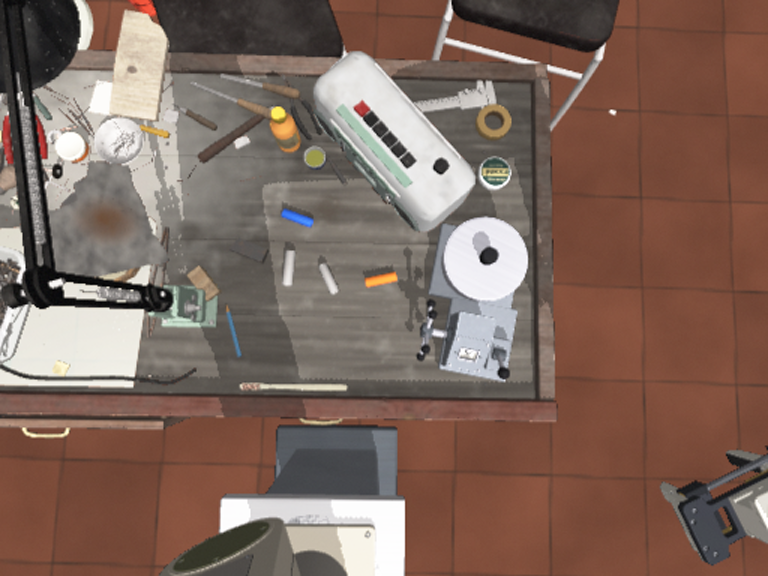

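View pics/scene0.png

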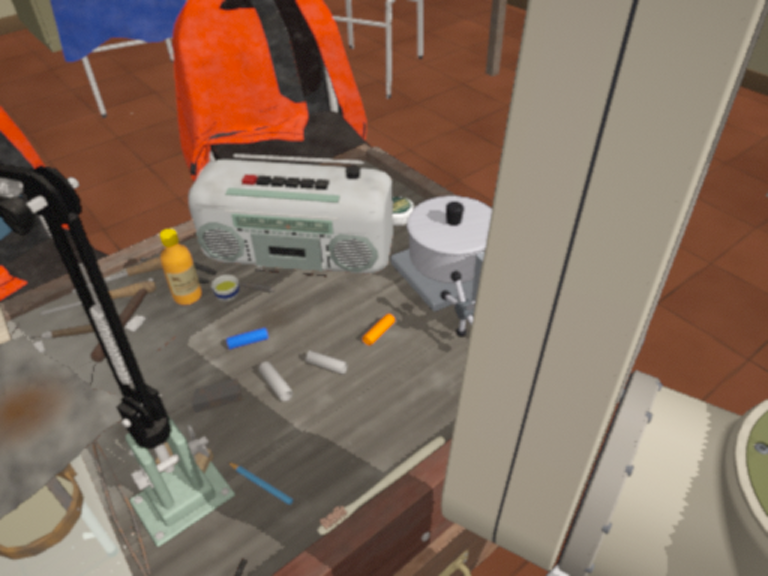

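Top view (1.5x scale): two grey offcuts at (289,267) and (328,276), orange and blue look-alikes at (381,280) and (297,217), the dark block at about (250,255), and the machine at right with cover at (487,256). The wheel is left of the head at (428,330) and the lever ball is at (503,373). In the scene view the arm hides the head.

Run:
```python
from h import *
np.set_printoptions(precision=3,suppress=True)
im,d=snap('top')
cv2.imwrite('pics/head.png',cv2.resize(im[185:265,265:360,::-1],None,fx=8,fy=7.0,interpolation=cv2.INTER_CUBIC)[:600,:800])
cv2.imwrite('pics/parts.png',cv2.resize(im[100:230,100:290,::-1],None,fx=4.2,fy=4.2,interpolation=cv2.INTER_CUBIC)[:600,:800])
P=cloud('top',d);ok=d>0
x,y,z=P[...,0],P[...,1],P[...,2]
reg=ok&(x>.3)&(x<.68)&(y>-.42)&(y<-.1)
def rep(n,m):
    pts=P[m][:,:2].astype(np.float32);print(n,len(pts))
    if len(pts)>5:
        r=cv2.minAreaRect(pts*1000);print('  rect',r,' mean',P[m].mean(0),'enc',cv2.minEnclosingCircle(pts*1000))
for lo,hi in[(.01,.03),(.03,.05),(.095,.11),(.115,.124),(.125,.14)]:rep((lo,hi),reg&(z>lo)&(z<hi))
m=reg&(x>.49)&(z>.096)&(z<.108)
rep('cover',m); rep('head',reg&(x<.475)&(z>.115)&(z<.125))
# parts
w=ok&(x>.4)&(x<.7)&(y>-.15)&(y<.2)&(z>.008)&(z<.03)
n,lab,st,ce=cv2.connectedComponentsWithStats(w.astype(np.uint8))
for i in range(1,n):
    if st[i,4]>12:
        q=P[lab==i];r=cv2.minAreaRect((q[:,:2]*1000).astype(np.float32))
        a=np.linalg.svd(q[:,:2]-q[:,:2].mean(0),full_matrices=False)[2][0]
        print(ce[i],st[i,4],'c',np.round(r[0],1),np.round(r[1],1),'ang',np.degrees(np.arctan2(a[1],a[0])).round(1),'zmax',q[:,2].max().round(4),im[lab==i].mean(0).round())
```

```text
(0.01, 0.03) 3975
  rect ((489.9209289550781, -259.9390869140625), (379.76434326171875, 319.94427490234375), 0.014427240006625652)  mean [ 0.45  -0.316  0.023] enc ((489.6216125488281, -259.56817626953125), 247.4970245361328)
(0.03, 0.05) 630
  rect ((489.27276611328125, -259.49652099609375), (313.5146789550781, 378.5417785644531), 89.8114013671875)  mean [ 0.39  -0.266  0.037] enc ((487.2549133300781, -259.47808837890625), 242.24220275878906)
(0.095, 0.11) 2707
  rect ((533.822021484375, -252.86277770996094), (352.0184326171875, 208.19613647460938), 13.776975631713867)  mean [ 0.548 -0.273  0.101] enc ((523.221923828125, -209.63185119628906), 185.8182373046875)
(0.115, 0.124) 571
  rect ((558.2306518554688, -223.62344360351562), (307.3663635253906, 129.3460693359375), 20.294878005981445)  mean [ 0.472 -0.247  0.12 ] enc ((548.0302734375, -196.0407257080078), 157.67735290527344)
(0.125, 0.14) 403
  rect ((644.7974243164062, -221.9408416748047), (218.9149627685547, 95.58958435058594), 54.985416412353516)  mean [ 0.625 -0.2    0.133] enc ((614.5810546875, -200.7716064453125), 109.46340
[... 275 characters left out ...]
44921875), (103.23307037353516, 46.335357666015625), 79.13802337646484)  mean [ 0.445 -0.258  0.12 ] enc ((448.2420349121094, -239.2259063720703), 54.025856018066406)
[197.758 144.433] 120 c [643.7  42.3] [54.7 16.5] ang 70.9 zmax 0.0196 [ 61. 115. 222.]
[165.761 166.013] 226 c [582.6 126.9] [62.3 26.1] ang -108.7 zmax 0.0202 [90. 85. 83.]
[192.062 178.025] 160 c [551.   54.9] [18.4 61.5] ang 175.5 zmax 0.0214 [192. 188. 185.]
[218.546 184.985] 130 c [533.6 -16.8] [54.9 16.6] ang -154.1 zmax 0.0212 [188. 183. 180.]
[253.638 185.52 ] 127 c [ 534.3 -110.9] [16.6 55.7] ang 103.6 zmax 0.0186 [237. 157.  70.]
[138.591 195.667] 159 c [495.8 187.8] [82.6 24.3] ang 172.4 zmax 0.0295 [136. 124. 105.]
```

View pics/head.png

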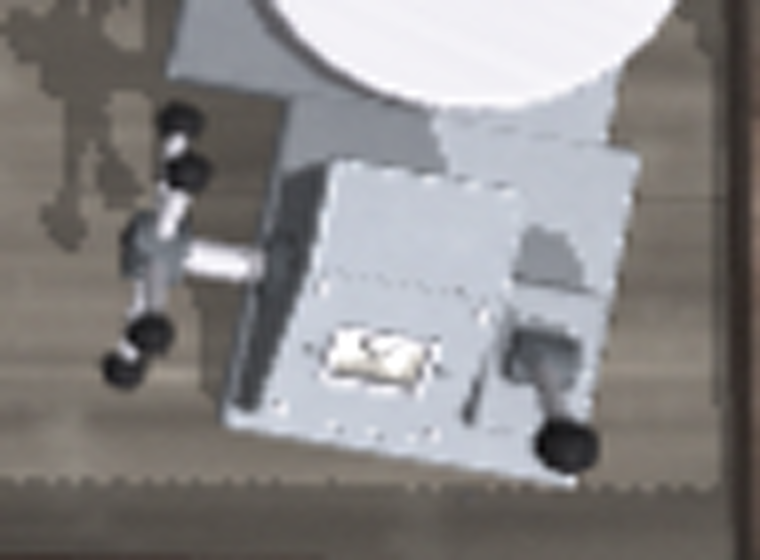

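View pics/parts.png

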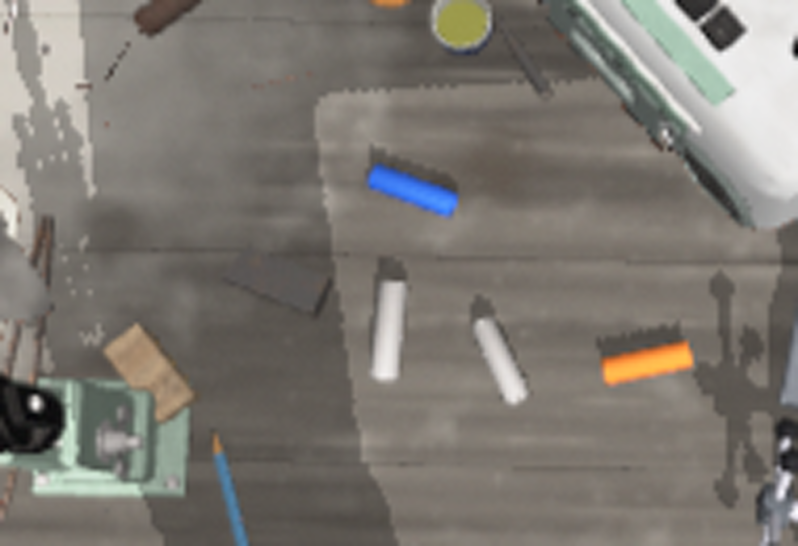

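Head crop (8x by 7x): the window is near (375,360), its number unreadable. The wheel balls are at (180,120), (187,172), (150,335) and (122,370), the hub at (155,245) and the lever ball at (567,445). The parts crop shows exactly two grey offcuts, near (389,330) and (500,360), with the dark block at (280,280). The target is therefore 2 minutes (1.257 rad).

```bash
cat >> h.py <<'E'
YAW=-0.19
def M(b=None):
    return np.array([[np.cos(YAW),-np.sin(YAW),0],[np.sin(YAW),np.cos(YAW),0],[0,0,1]])
def plan(*T):
    """targets (x,y,z,psi_deg): tool down, tool x at psi from world x"""
    s=robot.read_state();R0=Ro.from_rotvec(s['orientation']);p0=np.array(s['tool_pos'])
    for x,y,z,psi in T:
        c,sn=np.cos(np.radians(psi)),np.sin(np.radians(psi))
        R=Ro.from_matrix([[c,sn,0],[sn,-c,0],[0,0,-1]])
        dp=R0.inv().apply(np.array([x,y,z])-p0);dr=(R0.inv()*R).as_rotvec()
        print((x,y,z,psi),'->',np.round(dp,4).tolist(),np.round(dr,3).tolist())
E
python3 - <<'E'
from h import *
np.set_printoptions(precision=4,suppress=True)
im,d=snap('top');P=cloud('top',d);ok=d>0;x,y,z=P[...,0],P[...,1],P[...,2]
r=np.hypot(x-.557,y+.274)
m=ok&(r<.078)&(z>.096)&(z<.108);pts=(P[m][:,:2]*1000).astype(np.float32)
print('cover circ',cv2.minEnclosingCircle(pts),cv2.fitEllipse(cv2.convexHull(pts)))
k=ok&(r<.03)&(z>.124);print('knob top',P[k].mean(0),k.sum(), cv2.minEnclosingCircle((P[k][:,:2]*1000).astype(np.float32)))
h=ok&(z>.117)&(z<.124)&(x>.36)&(x<.48)&(y>-.31)&(y<-.205)
pts=(P[h][:,:2]*1000).astype(np.float32);rc=cv2.minAreaRect(pts);print('head',rc,P[h].mean(0));print(cv2.boxPoints(rc))
b=ok&(z>.003)&(z<.04)&(x>.34)&(x<.64)&(y>-.36)&(y<-.15)
# machine coords
B=P[k].mean(0)*[1,1,0];O=B-M()@[.064,0,0];print('O',O)
hm=(P[h]-O)@M();print('head mach',hm.min(0),hm.max(0))
for n,(u,v) in dict(b1=(180,120),b2=(187,172),b3=(150,335),b4=(122,370),hub=(155,245)).items():
    uv=(265+u/8-.44,185+v/7-.43);c,rr=ray('top',uv)
    cm=M().T@(c-O);rm=M().T@rr
    for yw in(.058,.062,.066):
        q=cm+rm*(yw-cm[1])/rm[1];a=q-[0,0,.068]
        print(n,yw,q,end=' | ')
    print(p3('top',uv,d),M().T@(p3('top',uv,d)-O))
uv=(265+567/8-.44,185+445/7-.43);print('lever',M().T@(at_z('top',uv,.099)-O),at_z('top',uv,.099))
# bench profile along y=-0.08 and .05
for yy in(-.09,0.0,.06):
    s=ok&(abs(y-yy)<.006)&(x>.28)&(x<.5)
    for xx in np.arange(.3,.5,.02):
        t=s&(abs(x-xx)<.01);print(yy,round(xx,2),z[t].max().round(3) if t.any() else None,end='; ')
    print()
t=ok&(abs(z-.15)<.03)&(x>.5);print('radio min x,y near',P[t&(y<-.1)].min(0))
plan((.557,-.274,.25,-11))
E
```

```text
cover circ ((561.1594848632812, -280.8870544433594), 69.84817504882812) ((561.3157958984375, -280.9173583984375), (137.96690368652344, 138.68301391601562), 4.160392761230469)
knob top [ 0.5606 -0.2799  0.1312] 105 ((560.9423217773438, -280.9366455078125), 13.855913162231445)
head ((444.69085693359375, -259.6912536621094), (60.406124114990234, 45.01003646850586), 79.31149291992188) [ 0.4459 -0.2592  0.12  ]
[[ 416.9745 -285.1963]
 [ 461.2037 -293.5443]
 [ 472.4072 -234.1862]
 [ 428.178  -225.8382]]
O [ 0.4978 -0.2678  0.    ]
head mach [-0.0762 -0.0322  0.117 ] [-0.0311  0.0282  0.1238]
b1 0.058 [-0.012   0.058  -0.0505] | b1 0.062 [-0.016   0.062  -0.0099] | b1 0.066 [-0.02    0.066   0.0307] | [ 0.4882 -0.1956  0.062 ] [-0.0231  0.0691  0.062 ]
b2 0.058 [-0.0372  0.058   0.0123] | b2 0.062 [-0.0402  0.062   0.0503] | b2 0.066 [-0.0432  0.066   0.0883] | [ 0.4664 -0.1918  0.1139] [-0.0452  0.0687  0.1139]
b3 0.058 [-0.1005  0.058   0.0123] | b3 0.062 [-0.1008  0.062   0.0503] | b3 0.066 [-0.1012  0.066   0.0883] | [ 0.4111 -0.1815  0.111 ] [-0.1014  0.0684  0.111 ]
b4 0.058 [-0.1157 
[... 295 characters left out ...]
0.0698  0.0801]
lever [-0.1124 -0.0633  0.099 ] [ 0.3755 -0.3087  0.099 ]
-0.09 0.3 0.032; -0.09 0.32 0.034; -0.09 0.34 0.003; -0.09 0.36 0.002; -0.09 0.38 0.003; -0.09 0.4 0.002; -0.09 0.42 0.002; -0.09 0.44 0.002; -0.09 0.46 0.003; -0.09 0.48 0.001; 
0.0 0.3 0.032; 0.0 0.32 0.031; 0.0 0.34 0.011; 0.0 0.36 0.0; 0.0 0.38 0.001; 0.0 0.4 0.002; 0.0 0.42 0.001; 0.0 0.44 0.002; 0.0 0.46 0.004; 0.0 0.48 0.003; 
0.06 0.3 0.032; 0.06 0.32 0.032; 0.06 0.34 0.009; 0.06 0.36 0.002; 0.06 0.38 0.003; 0.06 0.4 0.001; 0.06 0.42 0.002; 0.06 0.44 0.002; 0.06 0.46 0.001; 0.06 0.48 0.002; 
radio min x,y near [ 0.5478 -0.2946  0.1201]
(0.557, -0.274, 0.25, -11) -> [0.3902, -0.1172, -0.0204] [-0.0, -0.0, 0.626]
```

Request:
move_arm:
  deltas: [0.391,-0.11,0.0,0,0,0.626,0.7,0.391,-0.11,0.0,0,0,0.626,0.7,0.391,-0.11,0.0,0,0,0.626,0.7,0.391,-0.11,0.0,0,0,0.626,0.7,0.391,-0.11,0.0,0,0,0.626,0.7,0.391,-0.11,0.0,0,0,0.626,0.7,0.391,-0.11,0.0,0,0,0.626,0.7,0.391,-0.11,0.0,0,0,0.626,0.7,0.391,-0.11,0.03,0,0,0.626,0.7,0.391,-0.11,0.05,0,0,0.626,0.7,0.391,-0.11,0.05,0,0,0.626,0.7,0.391,-0.11,0.05,0,0,0.626,0.7]

```text
t: 2.6
tool_pos: [0.5607, -0.2809, 0.1805]
orientation: [3.127, -0.303, 0.001]
force: [0.9, 0.0, 0.7]
opening: 0.0651
gripper_force: 0.0
```

Request:
move_arm:
  deltas: [0,0,0.03,0,0,0,0.7,0,0,0.05,0,0,0,0.7,0,0,0.064,0,0,0,0.7,0,0,0.064,0,0,0,0.7,0,0,0.064,0,0,0,0.2,0,0,0.064,0,0,0,0.2,0,0,0.064,0,0,0,0.2,0,0,0.064,0,0,0,0.2,0,0,0.064,0,0,0,0.2]
  squeeze: 40

```text
t: 3.72
tool_pos: [0.5608, -0.2803, 0.1158]
orientation: [3.127, -0.302, 0.0]
force: [0.1, 0.1, 0.7]
opening: 0.0275
gripper_force: 40.0
```

Request:
move_arm:
  deltas: [0,0,-0.015,0,0,0,0.2,0,0,-0.045,0,0,0,0.2,0,0,-0.085,0,0,0,0.2,-0.03,-0.03,-0.085,0,0,0,0.2,-0.06,-0.065,-0.085,0,0,0,0.2,-0.095,-0.105,-0.085,0,0,0,0.2,-0.13,-0.14,-0.085,0,0,0,0.2,-0.155,-0.17,-0.085,0,0,0,0.2,-0.175,-0.19,-0.085,0,0,0,0.2,-0.175,-0.19,-0.06,0,0,0,0.2,-0.175,-0.19,-0.02,0,0,0,0.2,-0.175,-0.19,0.0,0,0,0,0.2]

```text
t: 5.22
tool_pos: [0.4243, -0.06, 0.1144]
orientation: [-3.127, 0.301, 0.002]
force: [0.8, 0.1, -2.1]
opening: 0.0272
gripper_force: 40.0
```

Run:
```python
from h import *
snap('top','c1',(180,100,400,265),3.5)
plan((.425,-.06,.03,-10.9))
```

```text
(0.425, -0.06, 0.03, -10.9) -> [0.0024, -0.0, 0.0822] [-0.0, 0.005, -0.002]
```

View pics/c1.png

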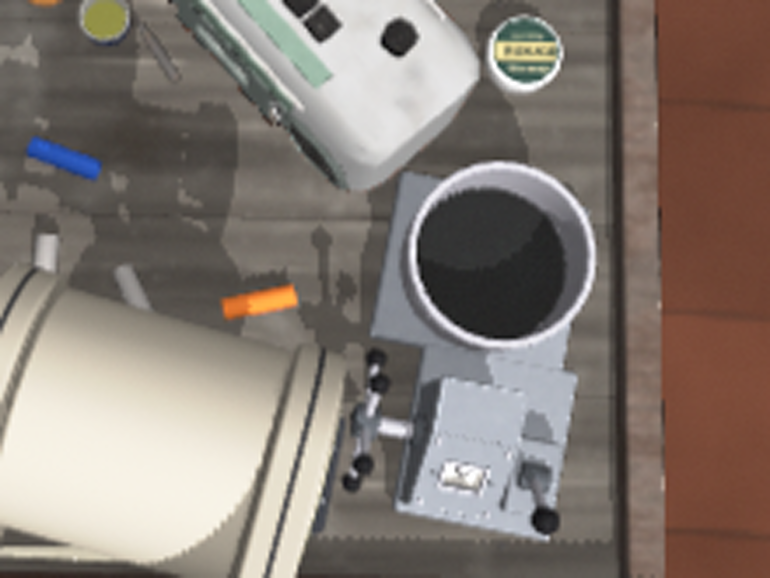

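The bowl is open with its mouth at (500,255), and the arm with the cover is lower left, clear of the wheel. I'll set the cover down.

Request:
move_arm:
  deltas: [0,0,0.04,0,0,0,0.2,0,0,0.065,0,0,0,0.2,0,0,0.075,0,0,0,0.2,0,0,0.08,0,0,0,0.2,0,0,0.083,0,0,0,0.2,0,0,0.083,0,0,0,0.2]

```text
t: 6.02
tool_pos: [0.4259, -0.0605, 0.0334]
orientation: [3.127, -0.301, 0.002]
force: [0.2, 0.2, -1.4]
opening: 0.0275
gripper_force: 40.0
```

Request:
move_arm:
  deltas: [0,0,0.003,0,0,0,0.2,0,0,0.004,0,0,0,0.2,0,0,0.004,0,0,0,0.2]

```text
t: 6.4
tool_pos: [0.4259, -0.0605, 0.0298]
orientation: [3.127, -0.301, 0.001]
force: [-4.3, 1.1, 8.2]
opening: 0.0274
gripper_force: 40.0
```

Request:
move_arm:
  deltas: [0,0,0,0,0,0,0.6,0,0,0,0,0,0,0.6,0,0,0,0,0,0,0.6,0,0,-0.04,0,0,0,0.6,0,0,-0.09,0,0,0,0.6,0.05,-0.03,-0.09,0,0,-0.3,0.6,0.098,-0.063,-0.09,0,0,-0.644,0.6,0.098,-0.063,-0.09,0,0,-0.644,0.6,0.098,-0.063,-0.09,0,0,-0.644,0.6,0.098,-0.063,-0.07,0,0,-0.644,0.6,0.098,-0.063,-0.07,0,0,-0.644,0.6]

```text
t: 7.78
tool_pos: [0.532, -0.017, 0.0968]
orientation: [-3.061, -0.703, 0.005]
force: [-0.4, -0.2, 0.0]
opening: 0.0553
gripper_force: 0.0
```

Run:
```python
from h import *
im,d=snap('scene','c2',(80,120,330,300),3.2)
print(robot.recognise('scene','offcut_0_mid'))
print(proj('scene',np.array([.5336,-.0168,.009])),proj('scene',np.array([.551,.055,.009])))
plan((.534,-.017,.014,26))
```

```text
[{'uv': [186.0, 253.4], 'confidence': 0.67}]
[216.86814355 241.10853384] [182.84938499 253.84989073]
(0.534, -0.017, 0.014, 26) -> [0.0008, 0.0001, 0.0847] [-0.0, 0.001, -0.002]
```

View pics/c2.png

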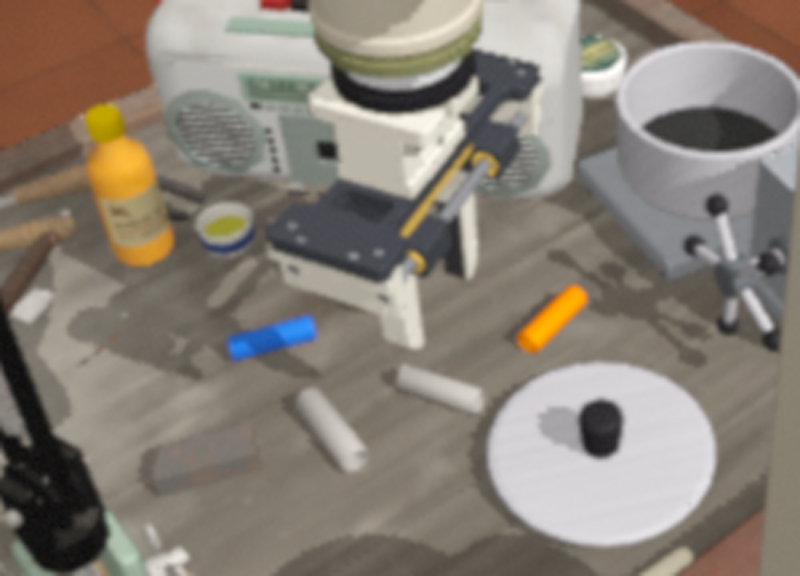

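The view from the side shows both offcuts (at (440,390) and (332,430)) unmoved, the gripper above the first, and the cover standing flat on the bench at (600,450). I'll grasp offcut B.

Request:
move_arm:
  deltas: [0.001,0,0.05,0,0,0,0.6,0.001,0,0.075,0,0,0,0.6,0.001,0,0.084,0,0,0,0.6,0.001,0,0.084,0,0,0,0.6,0.001,0,0.084,0,0,0,0,0.001,0,0.084,0,0,0,0,0.001,0,0.084,0,0,0,0,0.001,0,0.084,0,0,0,0,0.001,0,0.084,0,0,0,0,0.001,0,0.06,0,0,0,0,0.001,0,0.0,0,0,0,0,0.001,0,-0.06,0,0,0,0]
  squeeze: 30

```text
t: 9.38
tool_pos: [0.5335, -0.0167, 0.1595]
orientation: [-3.061, -0.703, 0.003]
force: [1.7, -0.2, 0.2]
opening: 0.0163
gripper_force: 30.0
```

Run:
```python
from h import *
plan((.561,-.28,.19,26),(.545,-.275,.09,26))
```

```text
(0.561, -0.28, 0.19, 26) -> [-0.0903, 0.2488, -0.0306] [-0.001, 0.002, -0.002]
(0.545, -0.275, 0.09, 26) -> [-0.1023, 0.2375, 0.0694] [-0.001, 0.002, -0.002]
```

Request:
move_arm:
  deltas: [-0.02,0.055,-0.031,0,0,0,0,-0.04,0.11,-0.031,0,0,0,0,-0.06,0.165,-0.031,0,0,0,0,-0.08,0.22,-0.031,0,0,0,0,-0.09,0.249,-0.031,0,0,0,0,-0.095,0.244,-0.031,0,0,0,0,-0.095,0.244,0.01,0,0,0,0,-0.095,0.244,0.055,0,0,0,0,-0.095,0.244,0.075,0,0,0,0,-0.095,0.244,0.075,0,0,0,0,-0.095,0.244,0.075,0,0,0,0,-0.095,0.244,0.075,0,0,0,0]

```text
t: 10.88
tool_pos: [0.5569, -0.2785, 0.086]
orientation: [3.059, 0.703, 0.004]
force: [0.3, -0.1, 0.5]
opening: 0.0162
gripper_force: 30.0
```

Request:
move_arm:
  deltas: [0,0,0,0,0,0,0.4,0,0,0,0,0,0,0.4,0,0,-0.05,0,0,0,0.4,0,0,-0.1,0,0,0,0.4,0.02,-0.05,-0.1,0,0,0.1,0.5,0.05,-0.1,-0.1,0,0,0.2,0.6,0.07,-0.15,-0.1,0,0,0.3,0.6,0.09,-0.2,-0.1,0,0,0.45,0.6,0.115,-0.25,-0.1,0,0,0.532,0.6,0.141,-0.302,-0.08,0,0,0.532,0.6,0.141,-0.302,-0.034,0,0,0.532,0.6,0.141,-0.302,-0.034,0,0,0.532,0.6]

```text
t: 12.38
tool_pos: [0.5472, 0.0561, 0.1139]
orientation: [3.139, -0.124, -0.012]
force: [-0.8, 0.3, 0.7]
opening: 0.0556
gripper_force: 0.0
```

Run:
```python
from h import *
im,d=snap('scene','c3',(80,100,380,300),2.66)
print(robot.recognise('scene','offcut_0_mid'),proj('scene',np.array([.551,.055,.009])))
plan((.551,.055,.014,-4.5))
```

```text
[{'uv': [183.3, 256.3], 'confidence': 0.58}, {'uv': [267.2, 260.7], 'confidence': 0.23}] [182.84938499 253.84989073]
(0.551, 0.055, 0.014, -4.5) -> [0.0005, -0.0, 0.1044] [0.0, 0.0, -0.002]
```

View pics/c3.png

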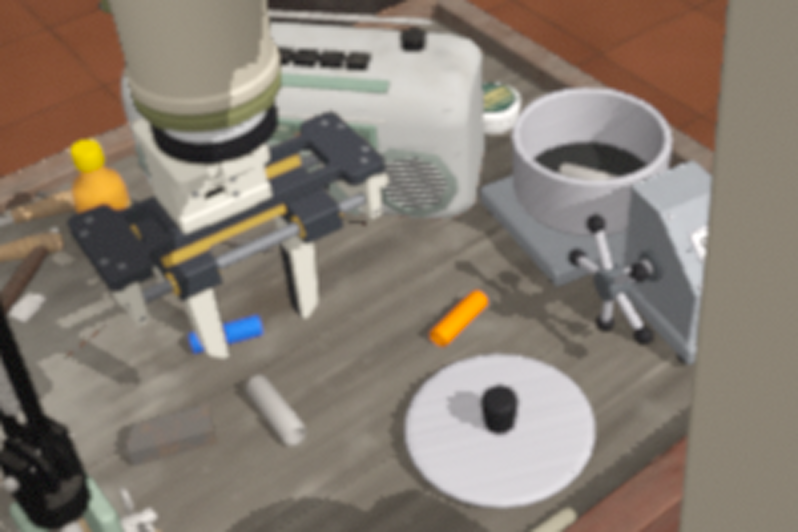

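Offcut B lies in the bowl at (585,175). Offcut A is at (275,410), unmoved, with the gripper above it. I'll grasp it with a narrower opening to stay clear of the block.

Request:
move_arm:
  deltas: [0,0,0.03,0,0,0,0.42,0,0,0.06,0,0,0,0.42,0,0,0.09,0,0,0,0.42,0,0,0.104,0,0,0,0.42,0,0,0.104,0,0,0,0.42,0,0,0.104,0,0,0,0,0,0,0.104,0,0,0,0,0,0,0.104,0,0,0,0,0,0,0.104,0,0,0,0,0,0,0.08,0,0,0,0,0,0,0.02,0,0,0,0,0,0,-0.04,0,0,0,0]

```text
t: 13.98
tool_pos: [0.5496, 0.0555, 0.1586]
orientation: [3.139, -0.126, -0.003]
force: [0.7, -0.1, -0.2]
opening: 0.0178
gripper_force: 30.0
```

Run:
```python
from h import *
plan((.561,-.28,.19,-4.5),(.561,-.28,.086,-4.5))
```

```text
(0.561, -0.28, 0.19, -4.5) -> [0.0382, 0.3336, -0.0314] [0.0, 0.002, -0.002]
(0.561, -0.28, 0.086, -4.5) -> [0.0383, 0.3336, 0.0726] [0.0, 0.002, -0.002]
```

Request:
move_arm:
  deltas: [0.0,0.05,-0.031,0,0,-0.1,0,0.01,0.11,-0.031,0,0,-0.2,0,0.02,0.17,-0.031,0,0,-0.3,0,0.03,0.23,-0.031,0,0,-0.42,0,0.035,0.29,-0.031,0,0,-0.532,0,0.036,0.332,-0.031,0,0,-0.532,0,0.036,0.332,-0.031,0,0,-0.532,0,0.036,0.332,0.01,0,0,-0.532,0,0.036,0.332,0.055,0,0,-0.532,0,0.036,0.332,0.073,0,0,-0.532,0,0.036,0.332,0.073,0,0,-0.532,0,0.036,0.332,0.073,0,0,-0.532,0]

```text
t: 15.48
tool_pos: [0.5611, -0.2787, 0.0869]
orientation: [3.06, 0.704, 0.003]
force: [-0.2, -0.0, 0.0]
opening: 0.0182
gripper_force: 30.0
```

Request:
move_arm:
  deltas: [0,0,0,0,0,0,0.4,0,0,0,0,0,0,0.4,0,0,-0.05,0,0,0,0.4,0,0,-0.1,0,0,0,0.4,-0.005,-0.05,-0.1,0,0,0.1,0.5,-0.01,-0.1,-0.1,0,0,0.22,0.7,-0.015,-0.16,-0.1,0,0,0.36,0.7,-0.02,-0.22,-0.1,0,0,0.5,0.7,-0.026,-0.255,-0.08,0,0,0.644,0.7,-0.026,-0.255,-0.04,0,0,0.644,0.7,-0.026,-0.255,-0.02,0,0,0.644,0.7,-0.026,-0.255,-0.02,0,0,0.644,0.7]

```text
t: 16.98
tool_pos: [0.4239, -0.0599, 0.1036]
orientation: [-3.127, 0.301, 0.004]
force: [-0.2, -0.1, 0.5]
opening: 0.0652
gripper_force: 0.0
```

Run:
```python
from h import *
im,d=snap('top','c4',(260,130,370,265),4.4)
plan((.4259,-.0605,.030,-10.9))
```

```text
(0.4259, -0.0605, 0.03, -10.9) -> [0.0011, 0.0001, 0.075] [-0.0, 0.0, -0.002]
```

View pics/c4.png

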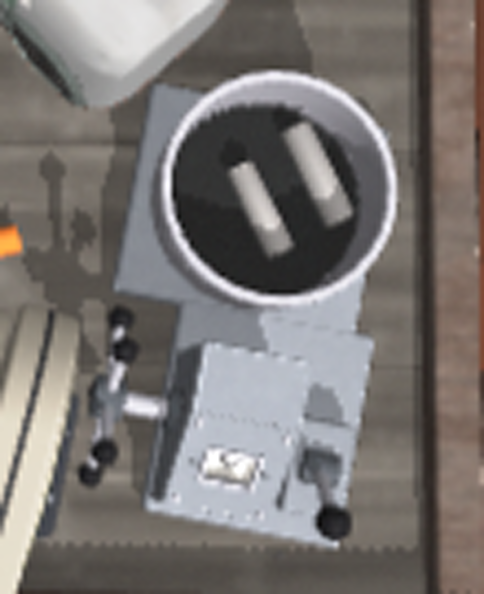

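Both offcuts lie flat in the bowl at (262,210) and (320,172). Next I'll fetch the cover.

Request:
move_arm:
  deltas: [0.001,0,0.04,0,0,0,0.7,0.001,0,0.065,0,0,0,0.7,0.001,0,0.075,0,0,0,0.7,0.001,0,0.075,0,0,0,0.7,0.001,0,0.075,0,0,0,0.2,0.001,0,0.075,0,0,0,0.2,0.001,0,0.075,0,0,0,0.2,0.001,0,0.075,0,0,0,0.2,0.001,0,0.06,0,0,0,0.2,0.001,0,0.0,0,0,0,0.2,0.001,0,-0.06,0,0,0,0.2,0.001,0,-0.1,0,0,0,0.2]
  squeeze: 40

```text
t: 18.52
tool_pos: [0.4267, -0.0606, 0.2088]
orientation: [3.126, -0.301, 0.006]
force: [1.4, 0.4, -2.4]
opening: 0.0271
gripper_force: 40.0
```

Run:
```python
from h import *
plan((.5608,-.2803,.2,-10.9),(.5608,-.2803,.14,-10.9),(.5608,-.2803,.116,-10.9))
```

```text
(0.5608, -0.2803, 0.2, -10.9) -> [0.1736, 0.19, 0.0095] [0.0, -0.004, -0.002]
(0.5608, -0.2803, 0.14, -10.9) -> [0.1734, 0.19, 0.0695] [0.0, -0.004, -0.002]
(0.5608, -0.2803, 0.116, -10.9) -> [0.1733, 0.19, 0.0935] [0.0, -0.004, -0.002]
```

Request:
move_arm:
  deltas: [0.02,0.02,0.0,0,0,0,0.2,0.05,0.055,0.0,0,0,0,0.2,0.08,0.09,0.0,0,0,0,0.2,0.115,0.125,0.0,0,0,0,0.2,0.145,0.16,0.0,0,0,0,0.2,0.165,0.18,0.0,0,0,0,0.2,0.1735,0.19,0.01,0,0,0,0.2,0.1735,0.19,0.03,0,0,0,0.2,0.1735,0.19,0.05,0,0,0,0.2,0.1735,0.19,0.055,0,0,0,0.2,0.1735,0.19,0.055,0,0,0,0.2]

```text
t: 19.9
tool_pos: [0.5595, -0.2793, 0.1489]
orientation: [-3.127, 0.3, 0.002]
force: [-0.1, -0.2, -2.1]
opening: 0.0272
gripper_force: 40.0
```

Run:
```python
from h import *
plan((.5608,-.2803,.116,-10.9));s=robot.read_state();print(s['tool_pos'],s['opening'])
```

```text
(0.5608, -0.2803, 0.116, -10.9) -> [0.0015, 0.0008, 0.0329] [-0.0, 0.001, -0.001]
[ 0.55951183 -0.27925604  0.14893981] 0.027242040426642054
```

Request:
move_arm:
  deltas: [0.0015,0.001,0.008,0,0,0,0.2,0.0015,0.001,0.014,0,0,0,0.2,0.0015,0.001,0.019,0,0,0,0.2,0.0015,0.001,0.024,0,0,0,0.2,0.0015,0.001,0.028,0,0,0,0.2,0.0015,0.001,0.032,0,0,0,0.2,0.0015,0.001,0.033,0,0,0,0.2,0.0015,0.001,0.033,0,0,0,0.2]

```text
t: 20.9
tool_pos: [0.5614, -0.2814, 0.1169]
orientation: [3.127, -0.301, 0.0]
force: [-0.6, 0.3, 1.2]
opening: 0.0271
gripper_force: 40.0
```

Request:
move_arm:
  deltas: [0,0,0,0,0,0,0.7,0,0,0,0,0,0,0.7,0,0,0,0,0,0,0.7,0,0,-0.03,0,0,0,0.7,0,0,-0.08,0,0,0,0,0,0,-0.11,0,0,0,0,0.04,-0.04,-0.11,0,0,0,0,0.08,-0.08,-0.11,0,0,0,0,0.08,-0.08,-0.11,0,0,0,0]

```text
t: 22.02
tool_pos: [0.6573, -0.215, 0.2254]
orientation: [-3.126, 0.295, 0.001]
force: [-0.7, 0.2, -0.0]
opening: 0.0196
gripper_force: 0.0
```

Run:
```python
from h import *
np.set_printoptions(precision=4,suppress=True)
B=np.array([.561,-.280,0]);O=B-M()@[.064,0,0];print('O',O)
im,d=snap('top');P=cloud('top',d);r=np.hypot(P[...,0]-.561,P[...,1]+.28);z=P[...,2]
m=(d>0)&(r<.062)&(z>.09)&(z<.115)
A=np.c_[P[m][:,:2]-B[:2],np.ones(m.sum())];c=np.linalg.lstsq(A,z[m],rcond=None)[0];print('cover plane',c,m.sum())
k=(d>0)&(r<.03)&(z>.124);print('knob',P[k].mean(0) if k.any() else None)
# window: centre estimate by top view crop px (375,360)
from math import *
uv=(265+375/8-.44,185+360/7-.43);print('window',p3('top',uv,d))
W=p3('top',uv,d)
n=M()@[-sin(radians(40)),0,cos(radians(40))];n=M()@[-sin(radians(40)),0,cos(radians(40))]
right=M()@[0,-1,0];up=np.cross(n,right)*1
if up[2]<0: up=-up
out=[]
for cam in('top','scene'):
    im2,_=robot.read_camera(cam)
    src=np.float32([proj(cam,W+a*.022*right+b*.022*up) for a,b in((-1,1),(1,1),(1,-1),(-1,-1))])
    H=cv2.getPerspectiveTransform(src,np.float32([[0,0],[380,0],[380,380],[0,380]]))
    out.append(cv2.warpPerspective(im2,H,(380,380),flags=cv2.INTER_CUBIC)[:,:,::-1])
cv2.imwrite('pics/win1.png',np.hstack(out))
plan(tuple(O[:2]+(M()@[-.021,.067,0])[:2])+(.2,-10.9))
```

```text
O [ 0.4982 -0.2679  0.    ]
cover plane [ 0.0092 -0.0011  0.1008] 406
knob None
window [ 0.414  -0.1482  0.6505]
(np.float64(0.4901831859784576), np.float64(-0.19815271017414032), 0.2, -10.9) -> [-0.1653, 0.0114, 0.0265] [0.0, 0.001, -0.002]
```

View pics/win1.png

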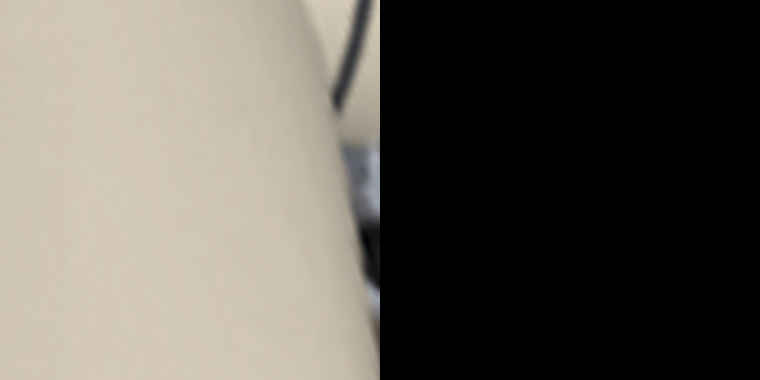

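I went the wrong way, over the radio but well above it, so the view is blocked and the window isn't visible. The cover reads level at its seated height (0.101). Now for the wheel strokes.

Request:
move_arm:
  deltas: [-0.06,0.005,0.02,0,0,0,0,-0.12,0.011,0.0265,0,0,0,0,-0.165,0.0115,0.0265,0,0,0,0,-0.165,0.0115,0.0265,0,0,0,0,-0.165,0.0115,0.08,0,0,0,0,-0.165,0.0115,0.12,0,0,0,0,-0.165,0.0115,0.12,0,0,0,0,-0.165,0.0115,0.12,0,0,0,0]
  squeeze: 20

```text
t: 23.18
tool_pos: [0.4921, -0.1989, 0.1087]
orientation: [3.126, -0.302, 0.004]
force: [0.1, -0.4, 0.2]
opening: 0.0007
gripper_force: 0.0
```

```bash
cat >> h.py <<'E'
O=np.array([.4982,-.2679,0])
def wplan(*T):
    """targets (x rel hub along machine x, tip z)"""
    plan(*[tuple((O+M()@[-.071+x,.067,0])[:2].round(4))+(tz+.011,-10.9) for x,tz in T])
E
python3 - <<'E'
from h import *
wplan((.05,.095),(-.015,.095),(-.015,.137),(.05,.137))
E
```

```text
(np.float64(0.4902), np.float64(-0.1981), 0.106, -10.9) -> [-0.002, -0.0004, 0.0027] [0.001, -0.002, -0.003]
(np.float64(0.4264), np.float64(-0.1859), 0.106, -10.9) -> [-0.067, -0.0002, 0.0025] [0.001, -0.002, -0.003]
(np.float64(0.4264), np.float64(-0.1859), 0.14800000000000002, -10.9) -> [-0.0669, -0.0001, -0.0395] [0.001, -0.002, -0.003]
(np.float64(0.4902), np.float64(-0.1981), 0.14800000000000002, -10.9) -> [-0.0019, -0.0004, -0.0393] [0.001, -0.002, -0.003]
```

Request:
move_arm:
  deltas: [-0.015,0,0.0025,0,0,0,0,-0.03,0,0.0025,0,0,0,0,-0.042,0,0.0025,0,0,0,0,-0.054,0,0.0025,0,0,0,0,-0.067,0,0.0025,0,0,0,0,-0.067,0,0.0025,0,0,0,0,-0.067,0,0.0025,0,0,0,0]

```text
t: 24.05
tool_pos: [0.425, -0.1851, 0.1041]
orientation: [-3.127, 0.302, 0.001]
force: [-0.3, 1.3, 1.1]
opening: 0.0006
gripper_force: 0.4
```

Run:
```python
from h import *
snap('scene','s1',(230,100,400,230),4.6)
wplan((-.015,.095),(-.015,.137),(.05,.137),(.05,.095))
```

```text
(np.float64(0.4264), np.float64(-0.1859), 0.106, -10.9) -> [0.0015, 0.0005, -0.002] [-0.0, 0.001, -0.002]
(np.float64(0.4264), np.float64(-0.1859), 0.14800000000000002, -10.9) -> [0.0015, 0.0005, -0.044] [-0.0, 0.001, -0.002]
(np.float64(0.4902), np.float64(-0.1981), 0.14800000000000002, -10.9) -> [0.0664, 0.0003, -0.044] [-0.0, 0.001, -0.002]
(np.float64(0.4902), np.float64(-0.1981), 0.106, -10.9) -> [0.0664, 0.0003, -0.002] [-0.0, 0.001, -0.002]
```

View pics/s1.png

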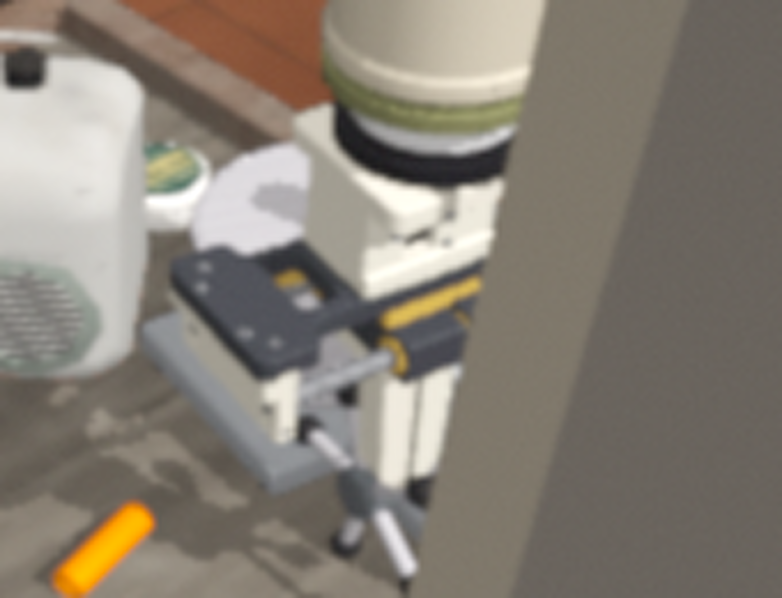

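Request:
move_arm:
  deltas: [0.002,0,-0.044,0,0,0,0,0.002,0,-0.044,0,0,0,0,0.04,0,-0.044,0,0,0,0,0.068,0,-0.044,0,0,0,0,0.068,0,-0.044,0,0,0,0,0.068,0,-0.002,0,0,0,0,0.068,0,-0.002,0,0,0,0,0.052,0,-0.002,0,0,0,0,0.036,0,-0.002,0,0,0,0,0.02,0,-0.002,0,0,0,0,0.002,0,-0.002,0,0,0,0,0.002,0,-0.002,0,0,0,0]

```text
t: 25.6
tool_pos: [0.4269, -0.1855, 0.1075]
orientation: [3.127, -0.302, 0.002]
force: [0.2, 0.6, 0.0]
opening: 0.0004
gripper_force: 0.3
```

Request:
move_arm:
  deltas: [0.002,0,-0.044,0,0,0,0,0.002,0,-0.06,0,0,0,0,-0.01,-0.05,-0.06,0,0,0,0,-0.02,-0.1,-0.06,0,0,0,0,-0.03,-0.15,-0.06,0,0,0,0,-0.03,-0.15,-0.06,0,0,0,0,-0.03,-0.15,-0.06,0,0,0,0]

```text
t: 26.48
tool_pos: [0.4265, -0.0328, 0.1662]
orientation: [3.127, -0.3, -0.0]
force: [0.4, 0.1, 0.2]
opening: 0.0006
gripper_force: 0.0
```

```bash
cat >> h.py <<'E'
def look(name):
    im,d=robot.read_camera('top')
    for _ in range(3): im=im*1.0; a,_d=robot.read_camera('top'); im=(im+a)/2
    im=im.astype(np.uint8)
    # window centre in machine frame from the head crop
    Wm=np.array([-.0955,0,.0]);n=np.array([-np.sin(np.radians(40)),0,np.cos(np.radians(40))])
    c,r=ray('top',(265+375/8-.44,185+360/7-.43));W=c+r*((.100-c[2])/r[2])
    right=M()@[0,-1,0];up=np.cross(M()@n,right)*1
    up=up if up[2]>0 else -up
    src=np.float32([proj('top',W+a*.024*right+b*.024*up) for a,b in((-1,1),(1,1),(1,-1),(-1,-1))])
    H=cv2.getPerspectiveTransform(src,np.float32([[0,0],[400,0],[400,400],[0,400]]))
    w=cv2.warpPerspective(im,H,(400,400),flags=cv2.INTER_LANCZOS4)[:,:,::-1]
    c=cv2.resize(im[195:245,270:320,::-1],(400,400),interpolation=cv2.INTER_CUBIC)
    cv2.imwrite('pics/%s.png'%name,np.hstack([w,c]))
    # wheel balls: dark blobs near wheel plane, use depth
    P=(cloud('top',d)-O)@M();g=a.max(2)<60
    m=(d>0)&g&(abs(P[...,1]-.067)<.02)&(abs(P[...,0]+.071)<.065)&(P[...,2]>.01)&(P[...,2]<.13)
    n_,lab,st,ce=cv2.connectedComponentsWithStats(m.astype(np.uint8))
    for i in range(1,n_):
        if st[i,4]>=4:
            q=P[lab==i];x=np.median(q[:,0])+.071;zt=np.percentile(q[:,2],80)-.0065
            A=np.degrees(np.arctan2(x,zt-.068));print(ce[i].round(1),st[i,4],'x',x.round(4),'z',zt.round(4),'R',np.hypot(x,zt-.068).round(4),'y',np.median(q[:,1]).round(4),'ang',A.round(1),'mod72',(A%72).round(1))
E
python3 -c "
from h import *
look('w1');wplan((.05,.137),(.05,.097),(.015,.097))"
```

```text
[287.2 201.2] 25 x 0.0483 z 0.0602 R 0.0489 y 0.0696 ang 99.1 mod72 27.1
[287.8 210.4] 25 x 0.0221 z 0.1099 R 0.0474 y 0.0685 ang 27.8 mod72 27.8
[281.5 235. ] 39 x -0.0379 z 0.1014 R 0.0505 y 0.0688 ang -48.6 mod72 23.4
(np.float64(0.4902), np.float64(-0.1981), 0.14800000000000002, -10.9) -> [0.0943, 0.1491, 0.0181] [0.0, 0.0, -0.004]
(np.float64(0.4902), np.float64(-0.1981), 0.108, -10.9) -> [0.0944, 0.1491, 0.0581] [0.0, 0.0, -0.004]
(np.float64(0.4559), np.float64(-0.1915), 0.108, -10.9) -> [0.0594, 0.1492, 0.0581] [0.0, 0.0, -0.004]
```

View pics/w1.png

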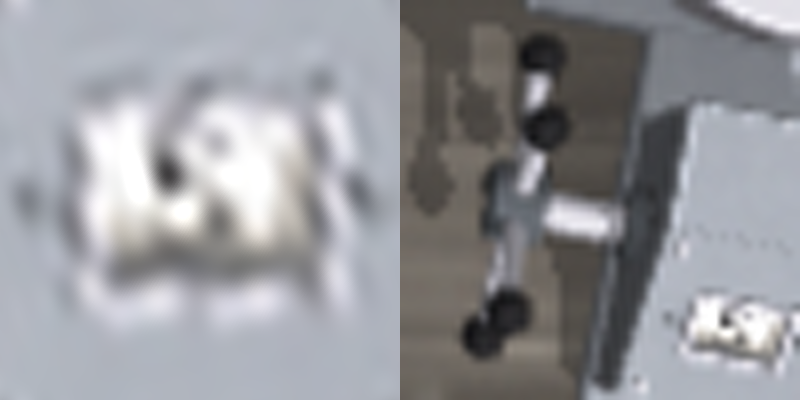

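The right half shows the wheel with balls at (543,55), (547,128), (510,310) and (483,335), about 27° past a spoke-upright position. The window digit isn't readable from the top. I'll push the spoke upright, then view the window from the side camera.

Request:
move_arm:
  deltas: [0.03,0.05,0.0,0,0,0,0,0.06,0.1,0.01,0,0,0,0,0.094,0.149,0.018,0,0,0,0,0.094,0.149,0.018,0,0,0,0,0.094,0.149,0.055,0,0,0,0,0.094,0.149,0.055,0,0,0,0,0.085,0.149,0.055,0,0,0,0,0.077,0.149,0.055,0,0,0,0,0.07,0.149,0.055,0,0,0,0,0.0635,0.149,0.055,0,0,0,0,0.0635,0.149,0.055,0,0,0,0,0.0635,0.149,0.055,0,0,0,0]

```text
t: 28.18
tool_pos: [0.4597, -0.1907, 0.1107]
orientation: [-3.127, 0.301, 0.002]
force: [0.8, -0.4, 0.7]
opening: 0.0004
gripper_force: 0.5
```

Run:
```python
from h import *
s=robot.read_state();p=M().T@(np.array(s['tool_pos'])-O);print(p+[.071,0,-.011])
plan((.45,-.11,.25,10),(.58,.07,.30,40))
```

```text
[0.01860784 0.06850585 0.09973358]
(0.45, -0.11, 0.25, 10) -> [-0.0251, -0.0774, -0.1392] [-0.0, 0.001, -0.367]
(0.58, 0.07, 0.3, 40) -> [0.0681, -0.2789, -0.1893] [-0.001, 0.001, -0.89]
```

Request:
move_arm:
  deltas: [0.003,0,-0.02,0,0,0,0,0.003,0,-0.06,0,0,0,0,0,-0.03,-0.11,0,0,-0.1,0,-0.02,-0.077,-0.14,0,0,-0.25,0,0.0,-0.13,-0.16,0,0,-0.4,0,0.02,-0.18,-0.18,0,0,-0.55,0,0.045,-0.23,-0.189,0,0,-0.7,0,0.068,-0.279,-0.189,0,0,-0.88,0,0.068,-0.279,-0.189,0,0,-0.89,0,0.068,-0.279,-0.189,0,0,-0.89,0]

```text
t: 29.42
tool_pos: [0.5796, 0.0698, 0.2988]
orientation: [-2.952, -1.073, 0.005]
force: [-0.2, 0.1, 0.4]
opening: 0.0003
gripper_force: 0.0
```

Run:
```python
from h import *
c,r=ray('top',(265+375/8-.44,185+360/7-.43));W=c+r*((.100-c[2])/r[2]);uv=proj('scene',W).round().astype(int);print(W,uv)
im,d=robot.read_camera('scene');u,v=uv
a=cv2.resize(im[v-25:v+25,u-25:u+25,::-1],(400,400),interpolation=cv2.INTER_CUBIC)
look('w2');b=cv2.imread('pics/w2.png');cv2.imwrite('pics/w2.png',cv2.resize(np.hstack([a,b[:,400:]]),(800,400)))
```

```text
[ 0.40352684 -0.25058081  0.1       ] [346 191]
[288.2 201.2] 25 x 0.0467 z 0.0816 R 0.0487 y 0.0693 ang 73.8 mod72 1.8
[282.9 209.4] 9 x 0.0291 z 0.027 R 0.0503 y 0.0729 ang 144.7 mod72 0.7
[286.2 218.5] 25 x 0.0025 z 0.1156 R 0.0477 y 0.0691 ang 3.0 mod72 3.0
[279.  231.5] 8 x -0.0301 z 0.0287 R 0.0495 y 0.0718 ang -142.6 mod72 1.4
[281. 238.] 21 x -0.045 z 0.0827 R 0.0473 y 0.069 ang -72.0 mod72 0.0
```

View pics/w2.png

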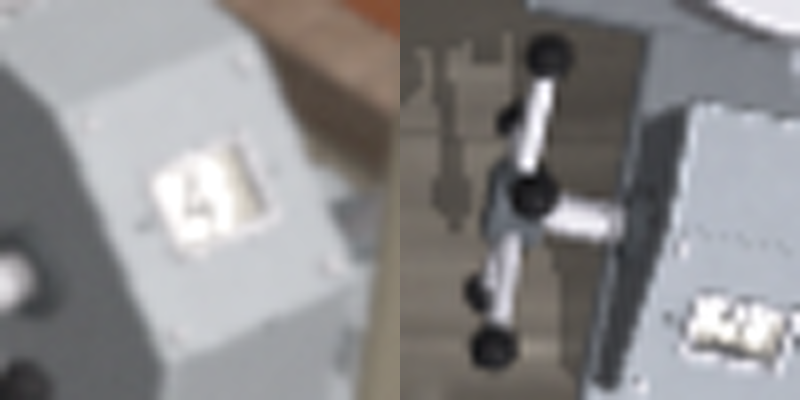

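The wheel is about 1.4° off spoke-upright (mod 72°). The window at left (200,195) shows a digit that looks like a 4. I'll rectify it and compare it with rendered digits.

```bash
cat >> h.py <<'E'
def digit():
    acc=0
    for _ in range(3): acc=acc+robot.read_camera('scene')[0].astype(float)
    im=(acc/3).astype(np.uint8);g=cv2.cvtColor(im,cv2.COLOR_RGB2GRAY)
    # window from bright pixels near predicted place
    y,x=np.mgrid[:384,:512];m=(g>225)&(abs(x-346)<14)&(abs(y-191)<14)
    ux,uy=x[m].mean(),y[m].mean();c,r=ray('scene',(ux,uy));W=c+r*((.100-c[2])/r[2])
    n=M()@[-np.sin(.698),0,np.cos(.698)];right=M()@[0,-1,0];up=np.cross(n,right);up=up if up[2]>0 else -up
    src=np.float32([proj('scene',W+a*.016*right+b*.013*up) for a,b in((-1,1),(1,1),(1,-1),(-1,-1))])
    H=cv2.getPerspectiveTransform(src,np.float32([[0,0],[320,0],[320,260],[0,260]]))
    w=cv2.warpPerspective(g,H,(320,260),flags=cv2.INTER_CUBIC)
    res={}
    for N in range(10):
        best=-1
        for font,th in((cv2.FONT_HERSHEY_SIMPLEX,16),(cv2.FONT_HERSHEY_DUPLEX,12)):
          for h in(80,100,120,140):
            sc=h/22.;t=np.full((int(h*1.3),int(h*1.0)),235,np.uint8)
            (tw,thh),_=cv2.getTextSize(str(N),font,sc,th)
            cv2.putText(t,str(N),((t.shape[1]-tw)//2,(t.shape[0]+thh)//2),font,sc,30,th,cv2.LINE_AA)
            t=cv2.GaussianBlur(t,(0,0),9)
            best=max(best,cv2.matchTemplate(w[30:230,60:260],t,cv2.TM_CCOEFF_NORMED).max())
        res[N]=round(float(best),2)
    print((ux,uy),W,res);return w
E
python3 - <<'E'
from h import *
w=digit();cv2.imwrite('pics/d1.png',w)
plan((.45,-.11,.25,10),tuple((O+M()@[-.071+.0,.067,0])[:2].round(4))+(.2,-10.9))
E
```

```text
(np.float64(345.5217391304348), np.float64(190.4891304347826)) [ 0.4052021  -0.25036541  0.1       ] {0: 0.62, 1: 0.72, 2: 0.73, 3: 0.64, 4: 0.89, 5: 0.72, 6: 0.67, 7: 0.71, 8: 0.7, 9: 0.67}
(0.45, -0.11, 0.25, 10) -> [-0.2149, 0.0541, 0.0504] [0.0, -0.001, 0.522]
(np.float64(0.4411), np.float64(-0.1887), 0.2, -10.9) -> [-0.2723, 0.1087, 0.1004] [0.0, -0.001, 0.887]
```

View pics/d1.png

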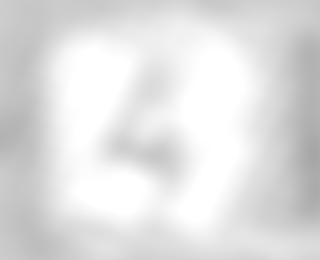

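The rectified crop is clearly a 4 (match 0.89), so the wheel needs exactly one more 72° turn down, to 2.

Request:
move_arm:
  deltas: [-0.055,0.014,0.01,0,0,0.13,0,-0.11,0.028,0.02,0,0,0.26,0,-0.165,0.042,0.04,0,0,0.4,0,-0.215,0.06,0.06,0,0,0.56,0,-0.24,0.1,0.09,0,0,0.72,0,-0.255,0.13,0.1,0,0,0.887,0,-0.255,0.13,0.1,0,0,0.887,0,-0.255,0.13,0.1,0,0,0.887,0,-0.255,0.13,0.1,0,0,0.887,0]

```text
t: 30.95
tool_pos: [0.4688, -0.1927, 0.2009]
orientation: [3.128, -0.293, 0.002]
force: [-0.6, -0.2, 0.4]
opening: 0.0004
gripper_force: 0.0
```

Run:
```python
from h import *
wplan((.027,.137),(.027,.099),(-.012,.099),(-.012,.137),(.05,.137),(.05,.099),(.0185,.099))
```

```text
(np.float64(0.4676), np.float64(-0.1938), 0.14800000000000002, -10.9) -> [-0.001, 0.0013, 0.0529] [0.0, -0.001, 0.004]
(np.float64(0.4676), np.float64(-0.1938), 0.11, -10.9) -> [-0.0011, 0.0013, 0.0909] [0.0, -0.001, 0.004]
(np.float64(0.4293), np.float64(-0.1864), 0.11, -10.9) -> [-0.0401, 0.0011, 0.0909] [0.0, -0.001, 0.004]
(np.float64(0.4293), np.float64(-0.1864), 0.14800000000000002, -10.9) -> [-0.04, 0.0011, 0.0529] [0.0, -0.001, 0.004]
(np.float64(0.4902), np.float64(-0.1981), 0.14800000000000002, -10.9) -> [0.022, 0.0013, 0.053] [0.0, -0.001, 0.004]
(np.float64(0.4902), np.float64(-0.1981), 0.11, -10.9) -> [0.0219, 0.0013, 0.091] [0.0, -0.001, 0.004]
(np.float64(0.4593), np.float64(-0.1922), 0.11, -10.9) -> [-0.0095, 0.0012, 0.0909] [0.0, -0.001, 0.004]
```

Request:
move_arm:
  deltas: [-0.001,0.001,0.053,0,0,0,0,-0.001,0.001,0.091,0,0,0,0,-0.001,0.001,0.091,0,0,0,0,-0.013,0.001,0.091,0,0,0,0,-0.026,0.001,0.091,0,0,0,0,-0.04,0.001,0.091,0,0,0,0,-0.04,0.001,0.091,0,0,0,0,-0.038,0.001,0.07,0,0,0,0,-0.038,0.001,0.053,0,0,0,0,-0.01,0.001,0.053,0,0,0,0,0.022,0.001,0.053,0,0,0,0,0.022,0.001,0.053,0,0,0,0]

```text
t: 32.45
tool_pos: [0.4912, -0.199, 0.1477]
orientation: [3.127, -0.296, 0.001]
force: [0.3, 0.5, 0.1]
opening: 0.0005
gripper_force: 0.0
```

Run:
```python
from h import *
wplan((.05,.099),(.0185,.099))
```

```text
(np.float64(0.4902), np.float64(-0.1981), 0.11, -10.9) -> [-0.0012, -0.0007, 0.0377] [0.0, -0.001, 0.002]
(np.float64(0.4593), np.float64(-0.1922), 0.11, -10.9) -> [-0.0326, -0.0007, 0.0377] [0.0, -0.001, 0.002]
```

Push to upright, then retract to the viewing pose.

Request:
move_arm:
  deltas: [-0.001,-0.001,0.03,0,0,0,0,-0.001,-0.001,0.038,0,0,0,0,-0.001,-0.001,0.038,0,0,0,0,-0.01,-0.001,0.038,0,0,0,0,-0.018,-0.001,0.038,0,0,0,0,-0.026,-0.001,0.038,0,0,0,0,-0.0325,-0.001,0.038,0,0,0,0,-0.0325,-0.001,0.038,0,0,0,0,-0.0325,-0.001,0.038,0,0,0,0,-0.03,-0.001,0.01,0,0,0,0,-0.03,-0.001,-0.05,0,0,0,0,-0.03,-0.001,-0.05,0,0,0,0]

```text
t: 33.95
tool_pos: [0.4629, -0.1933, 0.2021]
orientation: [3.124, -0.296, 0.011]
force: [1.1, 0.4, -0.4]
opening: 0.0004
gripper_force: 0.0
```

Run:
```python
from h import *
plan((.45,-.11,.25,10),(.58,.07,.30,40))
```

```text
(0.45, -0.11, 0.25, 10) -> [-0.028, -0.0793, -0.0483] [0.004, -0.007, -0.364]
(0.58, 0.07, 0.3, 40) -> [0.0661, -0.2804, -0.0982] [0.005, -0.006, -0.887]
```

Request:
move_arm:
  deltas: [-0.02,-0.04,-0.03,0,0,-0.15,0,-0.028,-0.08,-0.05,0,0,-0.3,0,0.0,-0.13,-0.07,0,0,-0.45,0,0.02,-0.18,-0.08,0,0,-0.6,0,0.045,-0.23,-0.09,0,0,-0.75,0,0.066,-0.28,-0.098,0,0,-0.887,0,0.066,-0.28,-0.098,0,0,-0.887,0,0.066,-0.28,-0.098,0,0,-0.887,0]

```text
t: 34.95
tool_pos: [0.5774, 0.0705, 0.2933]
orientation: [-2.952, -1.073, 0.005]
force: [-0.1, -0.7, -0.0]
opening: 0.0006
gripper_force: 0.0
```

Run:
```python
from h import *
w=digit();look('w3');b=cv2.imread('pics/w3.png')
im,d=robot.read_camera('top')
c=cv2.resize(im[130:250,265:365,::-1],(400,480),interpolation=cv2.INTER_CUBIC)
w=cv2.cvtColor(w,cv2.COLOR_GRAY2BGR);L=np.zeros((480,320,3),np.uint8);L[:260]=w
cv2.imwrite('pics/d2.png',np.hstack([L,c]))
P=cloud('top',d);r=np.hypot(P[...,0]-.561,P[...,1]+.28);z=P[...,2]
m=(d>0)&(r>.02)&(r<.064)&(z>.09)&(z<.115)
A=np.c_[P[m][:,:2]-[.561,-.28],np.ones(m.sum())];print('plane',np.linalg.lstsq(A,z[m],rcond=None)[0],m.sum())
k=(d>0)&(r<.03)&(z>.124);print('knob',P[k].mean(0))
m=(d>0)&(r<.078)&(z>.096)&(z<.108);print(cv2.minEnclosingCircle((P[m][:,:2]*1000).astype(np.float32)))
```

```text
(np.float64(345.40909090909093), np.float64(190.0681818181818)) [ 0.40618315 -0.25113392  0.1       ] {0: 0.5, 1: 0.78, 2: 0.76, 3: 0.72, 4: 0.68, 5: 0.72, 6: 0.68, 7: 0.84, 8: 0.63, 9: 0.79}
[288.5 201.6] 28 x 0.046 z 0.0843 R 0.0488 y 0.0682 ang 70.5 mod72 70.5
[283.7 208.3] 7 x 0.0319 z 0.0304 R 0.0493 y 0.0714 ang 139.6 mod72 67.6
[285.9 219.8] 27 x -0.0007 z 0.1155 R 0.0476 y 0.0691 ang -0.9 mod72 71.1
[279.1 230.7] 7 x -0.0282 z 0.0249 R 0.0515 y 0.0718 ang -146.8 mod72 69.2
[281.  238.3] 22 x -0.0458 z 0.0817 R 0.0478 y 0.0686 ang -73.4 mod72 70.6
plane [ 0.00114941 -0.00057728  0.10121054] 1869
knob [ 0.56157706 -0.28123611  0.1310412 ]
((562.4818725585938, -282.8602294921875), 70.18030548095703)
```

View pics/d2.png

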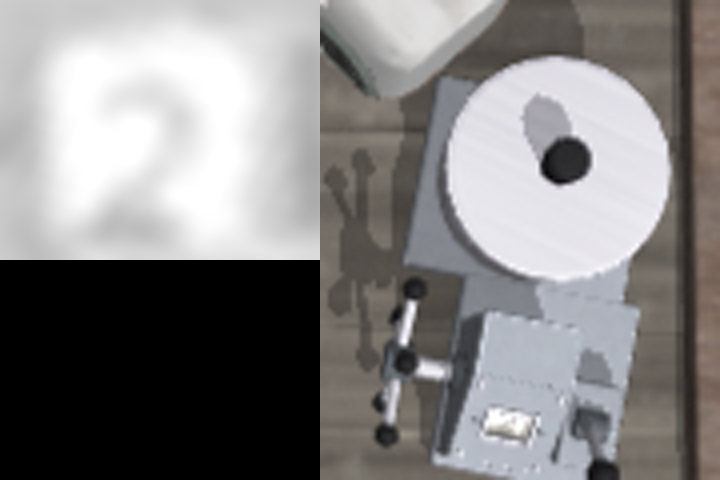

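The window shows a clear 2, the wheel is spoke-upright within about 1°, and the cover lies flat at its seated height. The digit looks slightly low, so I'll check its centring numerically.

Run:
```python
import cv2,numpy as np
for n in('d1','d2'):
    w=cv2.imread('pics/%s.png'%n,0)[:260,:320]
    s=cv2.resize(w,(20,26),interpolation=cv2.INTER_AREA);print(n)
    for r in s: print(' '.join('%3d'%v for v in r))
```

```text
d1
203 199 199 202 203 202 202 206 210 211 215 215 208 203 205 209 210 208 206 201
203 199 199 203 205 207 209 213 218 220 226 227 220 215 213 215 216 213 208 203
202 199 199 207 213 218 221 225 228 230 235 238 234 229 225 223 221 214 207 201
200 198 200 213 227 235 235 234 235 237 239 241 244 243 234 226 222 213 200 192
198 196 202 222 241 249 248 244 241 238 241 243 248 251 244 231 222 211 194 183
197 194 206 231 250 255 254 252 245 236 239 246 253 255 252 238 224 210 190 179
197 194 210 237 252 255 255 255 245 231 234 246 254 255 254 244 226 210 190 179
197 195 212 239 253 255 255 255 240 224 231 245 254 255 255 248 230 210 191 180
197 196 211 237 254 255 255 253 233 221 230 246 255 255 255 250 231 212 194 180
195 194 209 237 254 255 255 249 229 222 233 250 255 255 255 249 230 212 193 180
192 191 206 235 254 255 255 244 229 230 240 253 255 255 254 245 226 211 191 180
187 187 206 235 252 255 253 237 230 238 245 253 255 255 253 241 224 207 188 178
182 186 205 234 251 255 248 229 229 238 240 250 255 255 252 239 223 205 187 176
180 187 205 232 251 254 238 218 224 229 227 242 254 255 2
[... 2365 characters left out ...]
 255 254 247 238 227 235 246 253 255 252 236 219 204 183 170
201 200 211 232 248 255 248 234 226 227 242 252 255 255 249 232 217 203 186 173
201 201 210 232 248 252 237 222 218 226 246 255 255 255 246 229 216 203 188 173
200 199 209 230 245 244 222 207 211 221 239 251 255 254 247 229 214 203 189 174
199 196 206 227 237 230 207 196 200 208 225 241 253 254 248 231 213 202 187 178
197 193 202 219 224 214 195 190 191 197 211 232 249 252 245 231 214 204 193 186
197 191 198 211 213 207 196 195 193 195 207 228 244 245 240 231 218 209 203 200
198 192 193 202 211 212 208 207 205 204 210 224 237 236 234 231 226 220 216 213
200 193 191 198 210 220 221 217 213 214 216 220 227 229 228 227 228 227 223 219
```

By its pixels the digit sits about 2.5 mm low (about −0.1 count), which is near the tolerance. I'll nudge the wheel up a few degrees from the robot side, then bring it back precisely.

Run:
```python
from h import *
plan((.45,-.11,.25,10),tuple((O+M()@[-.071-.04,.067,0])[:2].round(4))+(.17,-10.9))
```

```text
(0.45, -0.11, 0.25, 10) -> [-0.2136, 0.056, 0.0453] [0.0, -0.0, 0.522]
(np.float64(0.4019), np.float64(-0.1811), 0.17, -10.9) -> [-0.2962, 0.0796, 0.1253] [0.0, -0.0, 0.887]
```

Request:
move_arm:
  deltas: [-0.055,0.014,0.01,0,0,0.13,0,-0.11,0.028,0.02,0,0,0.26,0,-0.165,0.042,0.03,0,0,0.4,0,-0.215,0.056,0.05,0,0,0.56,0,-0.26,0.068,0.08,0,0,0.72,0,-0.296,0.08,0.12,0,0,0.887,0,-0.296,0.08,0.12,0,0,0.887,0,-0.296,0.08,0.12,0,0,0.887,0,-0.296,0.08,0.12,0,0,0.887,0]

```text
t: 36.48
tool_pos: [0.404, -0.1807, 0.1768]
orientation: [3.127, -0.293, 0.004]
force: [-0.4, 0.5, 0.5]
opening: 0.0004
gripper_force: 0.0
```

Run:
```python
from h import *
wplan((-.04,.102),(-.010,.102),(-.014,.14),(.04,.14),(.04,.101))
```

```text
(np.float64(0.4019), np.float64(-0.1811), 0.11299999999999999, -10.9) -> [-0.0021, 0.0007, 0.0638] [0.001, -0.003, 0.003]
(np.float64(0.4313), np.float64(-0.1868), 0.11299999999999999, -10.9) -> [0.0278, 0.0009, 0.0638] [0.001, -0.003, 0.003]
(np.float64(0.4274), np.float64(-0.1861), 0.15100000000000002, -10.9) -> [0.024, 0.0009, 0.0258] [0.001, -0.003, 0.003]
(np.float64(0.4804), np.float64(-0.1963), 0.15100000000000002, -10.9) -> [0.0779, 0.0011, 0.026] [0.001, -0.003, 0.003]
(np.float64(0.4804), np.float64(-0.1963), 0.112, -10.9) -> [0.0778, 0.0011, 0.065] [0.001, -0.003, 0.003]
```

Request:
move_arm:
  deltas: [-0.002,0.001,0.045,0,0,0,0,-0.002,0.001,0.064,0,0,0,0,-0.002,0.001,0.064,0,0,0,0,0.01,0.001,0.064,0,0,0,0,0.02,0.001,0.064,0,0,0,0,0.028,0.001,0.064,0,0,0,0,0.028,0.001,0.064,0,0,0,0,0.024,0.001,0.045,0,0,0,0,0.024,0.001,0.026,0,0,0,0,0.05,0.001,0.024,0,0,0,0,0.078,0.001,0.024,0,0,0,0,0.078,0.001,0.024,0,0,0,0]

```text
t: 37.98
tool_pos: [0.48, -0.1967, 0.1511]
orientation: [-3.128, 0.296, -0.0]
force: [-0.3, -0.8, 0.3]
opening: 0.0005
gripper_force: 0.0
```

Run:
```python
from h import *
wplan((.04,.101),(.021,.101))
```

```text
(np.float64(0.4804), np.float64(-0.1963), 0.112, -10.9) -> [0.0003, -0.0005, 0.0391] [-0.0, -0.0, 0.001]
(np.float64(0.4618), np.float64(-0.1927), 0.112, -10.9) -> [-0.0186, -0.0005, 0.0391] [-0.0, -0.0, 0.001]
```

Request:
move_arm:
  deltas: [0,0,0.03,0,0,0,0,0,0,0.039,0,0,0,0,0,0,0.039,0,0,0,0,-0.006,0,0.039,0,0,0,0,-0.012,0,0.039,0,0,0,0,-0.016,0,0.039,0,0,0,0,-0.018,0,0.039,0,0,0,0,-0.019,0,0.039,0,0,0,0,-0.019,0,0.039,0,0,0,0]

```text
t: 39.1
tool_pos: [0.4608, -0.1931, 0.1125]
orientation: [3.127, -0.297, 0.001]
force: [1.9, -0.8, 2.4]
opening: 0.0004
gripper_force: 1.3
```

Run:
```python
from h import *
s=robot.read_state();p=M().T@(np.array(s['tool_pos'])-O);print(p+[.071,0,-.011])
wplan((.0195,.101),(.025,.14));plan((.45,-.11,.25,10),(.58,.07,.30,40))
```

```text
[0.02011912 0.06636319 0.1015343 ]
(np.float64(0.4603), np.float64(-0.1924), 0.112, -10.9) -> [-0.0006, -0.0006, 0.0005] [0.0, -0.001, 0.001]
(np.float64(0.4657), np.float64(-0.1934), 0.15100000000000002, -10.9) -> [0.0049, -0.0006, -0.0385] [0.0, -0.001, 0.001]
(0.45, -0.11, 0.25, 10) -> [-0.0261, -0.0796, -0.1375] [0.0, -0.001, -0.364]
(0.58, 0.07, 0.3, 40) -> [0.0678, -0.2808, -0.1875] [0.001, -0.001, -0.887]
```

Contact felt. Retract and measure.

Request:
move_arm:
  deltas: [0.004,0,-0.02,0,0,0,0,0.005,0,-0.07,0,0,0,0,-0.01,-0.04,-0.11,0,0,-0.15,0,-0.026,-0.08,-0.137,0,0,-0.3,0,0.0,-0.13,-0.16,0,0,-0.45,0,0.02,-0.18,-0.175,0,0,-0.6,0,0.045,-0.23,-0.187,0,0,-0.75,0,0.068,-0.281,-0.187,0,0,-0.887,0,0.068,-0.281,-0.187,0,0,-0.887,0,0.068,-0.281,-0.187,0,0,-0.887,0]

```text
t: 40.35
tool_pos: [0.5794, 0.0701, 0.298]
orientation: [-2.952, -1.073, 0.004]
force: [0.6, -0.3, 0.1]
opening: 0.0004
gripper_force: 0.0
```

Run:
```python
from h import *
w=digit();look('w4')
s=cv2.resize(w,(20,26),interpolation=cv2.INTER_AREA)
for r in s: print(' '.join('%3d'%v for v in r[4:15]))
# lever ball
im,d=robot.read_camera('top');P=(cloud('top',d)-O)@M()
m=(d>0)&(im.max(2)<60)&(P[...,1]<-.04)&(P[...,1]>-.09)&(P[...,0]<-.08)&(P[...,0]>-.15)&(P[...,2]>.08)
print('lever mach',P[m].mean(0),m.sum(),P[m].max(0))
plan((.35,-.20,.25,-10.9))
```

```text
(np.float64(345.7325581395349), np.float64(190.59302325581396)) [ 0.40472176 -0.25045202  0.1       ] {0: 0.54, 1: 0.61, 2: 0.64, 3: 0.5, 4: 0.87, 5: 0.63, 6: 0.76, 7: 0.7, 8: 0.69, 9: 0.64}
[288.1 201.2] 24 x 0.0467 z 0.0804 R 0.0484 y 0.0694 ang 75.2 mod72 3.2
[283.1 209.8] 8 x 0.0272 z 0.0274 R 0.0489 y 0.072 ang 146.2 mod72 2.2
[286.3 218.5] 25 x 0.0026 z 0.1156 R 0.0477 y 0.0683 ang 3.1 mod72 3.1
[279.  231.8] 8 x -0.0311 z 0.03 R 0.0491 y 0.072 ang -140.7 mod72 3.3
[281.2 237.9] 21 x -0.0445 z 0.0848 R 0.0476 y 0.0686 ang -69.3 mod72 2.7
202 202 204 208 212 214 220 219 211 206 208
207 209 211 215 218 222 229 231 224 219 218
218 221 218 216 217 225 234 238 238 233 227
232 234 224 211 206 215 230 239 246 245 235
244 243 228 209 198 204 222 238 250 253 244
249 246 231 214 204 206 218 239 253 255 251
248 242 232 225 220 218 220 239 254 255 254
247 243 238 239 238 232 225 236 252 255 255
248 247 248 252 252 244 232 234 249 255 255
251 253 254 255 255 252 238 234 248 255 254
252 255 255 255 255 253 238 235 251 255 253
253 255 255 255 254 250 237 239 253 255 250
253 255 255 254 249 244 237 245 255 255 250
254 255 255 251 239 236 239 251 255 255 252
254 255 252 240 229 232 242 253 255 255 254
250 250 240 221 216 230 245 254 255 255 253
242 239 224 205 203 222 242 254 255 255 249
236 231 216 200 200 214 232 248 254 254 244
241 234 221 210 209 216 228 241 251 252 238
244 244 236 227 226 230 237 243 251 248 232
239 245 245 240 237 240 247 251 252 244 228
227 234 239 241 236 236 245 252 251 240 226
218 223 227 231 229 227 234 243 244 235 228
214 222 224 223 222 222 225 233 236 231 229
210 221 226 220 216 217 219 222 226 225 224
206 215 220 215 209 210 211 213 216 217 215
lever mach [-0.11305844 -0.06147098  0.10493556] 44 [-0.1056988  -0.05401242  0.10944538]
(0.35, -0.2, 0.25, -10.9) -> [-0.3494, 0.0592, 0.0494] [0.0, -0.001, 0.887]
```

The digit 2 is now centred within about 2 mm and the wheel is within 3° (under 0.09 count), so it's set. Next I'll move to the lever.

Request:
move_arm:
  deltas: [-0.06,0.01,0.0,0,0,0.15,0,-0.12,0.02,0.01,0,0,0.3,0,-0.18,0.03,0.02,0,0,0.45,0,-0.24,0.04,0.03,0,0,0.6,0,-0.3,0.05,0.04,0,0,0.75,0,-0.349,0.059,0.049,0,0,0.887,0,-0.349,0.059,0.049,0,0,0.887,0,-0.349,0.059,0.049,0,0,0.887,0,-0.349,0.059,0.049,0,0,0.887,0]

```text
t: 41.88
tool_pos: [0.3513, -0.1985, 0.2505]
orientation: [3.128, -0.293, 0.001]
force: [0.3, 0.4, 0.4]
opening: 0.0004
gripper_force: 0.0
```

```bash
cat >> h.py <<'E'
def lplan(*T):
    plan(*[tuple((O+M()@[x,-.0615,0])[:2].round(4))+(tz+.011,-10.9) for x,tz in T])
E
python3 - <<'E'
from h import *
lplan((-.16,.2),(-.16,.09))
E
```

```text
(np.float64(0.3295), np.float64(-0.2981), 0.21100000000000002, -10.9) -> [-0.003, 0.1019, 0.0395] [-0.0, -0.001, 0.004]
(np.float64(0.3295), np.float64(-0.2981), 0.10099999999999999, -10.9) -> [-0.0031, 0.1019, 0.1495] [-0.0, -0.001, 0.004]
```

Request:
move_arm:
  deltas: [-0.003,0.05,0.02,0,0,0,0,-0.003,0.102,0.04,0,0,0,0,-0.003,0.102,0.04,0,0,0,0,-0.003,0.102,0.09,0,0,0,0,-0.003,0.102,0.13,0,0,0,0,-0.003,0.102,0.15,0,0,0,0,-0.003,0.102,0.15,0,0,0,0,-0.003,0.102,0.15,0,0,0,0]

```text
t: 42.88
tool_pos: [0.3296, -0.2988, 0.1016]
orientation: [3.127, -0.294, 0.002]
force: [-0.2, -0.3, -0.5]
opening: 0.0004
gripper_force: 0.0
```

Run:
```python
from h import *
lplan((-.16,.09),(-.09,.09),(-.078,.09))
```

```text
(np.float64(0.3295), np.float64(-0.2981), 0.10099999999999999, -10.9) -> [-0.0003, -0.0006, 0.0006] [0.001, -0.002, 0.003]
(np.float64(0.3982), np.float64(-0.3113), 0.10099999999999999, -10.9) -> [0.0697, -0.0005, 0.0007] [0.001, -0.002, 0.003]
(np.float64(0.41), np.float64(-0.3136), 0.10099999999999999, -10.9) -> [0.0817, -0.0004, 0.0007] [0.001, -0.002, 0.003]
```

Request:
move_arm:
  deltas: [0.012,0,0,0,0,0,0,0.024,0,0,0,0,0,0,0.036,0,0,0,0,0,0,0.048,0,0,0,0,0,0,0.06,0,0,0,0,0,0,0.07,0,0,0,0,0,0,0.075,0,0,0,0,0,0,0.078,0,0,0,0,0,0,0.08,0,0,0,0,0,0,0.08,0,0,0,0,0,0]

```text
t: 44.12
tool_pos: [0.4069, -0.3138, 0.1001]
orientation: [-3.127, 0.297, -0.0]
force: [-0.1, -0.4, -1.5]
opening: 0.0006
gripper_force: 0.3
```

Request:
move_arm:
  deltas: [0.002,0,0,0,0,0,0,0.004,0,0,0,0,0,0,0.004,0,0,0,0,0,0]

```text
t: 44.5
tool_pos: [0.411, -0.3147, 0.1002]
orientation: [3.127, -0.297, 0.0]
force: [-1.5, -0.1, -0.4]
opening: 0.0004
gripper_force: 0.4
```

Request:
move_arm:
  deltas: [0.002,0,0,0,0,0,0,0.003,0,0,0,0,0,0,0.003,0,0,0,0,0,0]

```text
t: 44.88
tool_pos: [0.4139, -0.3152, 0.1001]
orientation: [3.128, -0.297, 0.0]
force: [-0.4, 0.4, -0.3]
opening: 0.0005
gripper_force: 0.5
```

Request:
move_arm:
  deltas: [0.002,0,0,0,0,0,0,0.003,0,0,0,0,0,0,0.003,0,0,0,0,0,0]

```text
t: 45.25
tool_pos: [0.4148, -0.3154, 0.0998]
orientation: [-3.126, 0.297, 0.007]
force: [-11.8, 2.5, 5.4]
opening: 0.0008
gripper_force: 6.1
```

The force has risen to 12 N, so the lever is at its stop. I'll back off and check.

Request:
move_arm:
  deltas: [-0.02,0,0,0,0,0,0,-0.06,0,0,0,0,0,0,-0.09,0,-0.03,0,0,0,0,-0.09,0,-0.09,0,0,0,0,-0.09,-0.03,-0.15,0,0,0,0,-0.06,-0.09,-0.16,0,0,0,0,-0.03,-0.15,-0.16,0,0,0,0,-0.03,-0.21,-0.16,0,0,0,0,-0.03,-0.26,-0.16,0,0,0,0,-0.03,-0.3,-0.16,0,0,0,0,-0.03,-0.3,-0.16,0,0,0,0]

```text
t: 46.62
tool_pos: [0.4443, -0.013, 0.2606]
orientation: [-3.128, 0.29, -0.002]
force: [-0.3, -0.5, -0.5]
opening: 0.0006
gripper_force: 0.0
```

Run:
```python
from h import *
print(robot.read_state()['tool_pos'],robot.read_state()['t'])
look('w5')
im,d=robot.read_camera('top');Q=cloud('top',d);P=(Q-O)@M()
m=(d>0)&(im.max(2)<60)&(P[...,1]<-.04)&(P[...,1]>-.09)&(P[...,0]<-.03)&(P[...,0]>-.15)&(P[...,2]>.085)
print('lever',P[m].mean(0),m.sum(),P[m].max(0))
r=np.hypot(Q[...,0]-.561,Q[...,1]+.28);z=Q[...,2];m=(d>0)&(r>.02)&(r<.064)&(z>.09)&(z<.115)
print('cover',np.linalg.lstsq(np.c_[Q[m][:,:2]-[.561,-.28],np.ones(m.sum())],z[m],rcond=None)[0])
x,y=Q[...,0],Q[...,1];w=((d>0)&(x>.4)&(x<.7)&(y>-.15)&(y<.2)&(z>.008)&(z<.03)).astype(np.uint8)
n,lab,st,ce=cv2.connectedComponentsWithStats(w)
print([(ce[i].round().tolist(),int(st[i,4])) for i in range(1,n) if st[i,4]>12])
```

```text
[ 0.44433413 -0.01300946  0.26063316] 46.625
[288.2 201.2] 25 x 0.0467 z 0.0807 R 0.0484 y 0.0691 ang 74.8 mod72 2.8
[283.  209.5] 10 x 0.0282 z 0.0271 R 0.0497 y 0.0726 ang 145.5 mod72 1.5
[286.2 218.6] 28 x 0.0025 z 0.1151 R 0.0472 y 0.0687 ang 3.1 mod72 3.1
[279.  231.8] 8 x -0.0311 z 0.0292 R 0.0497 y 0.0718 ang -141.3 mod72 2.7
[281.  237.7] 24 x -0.0442 z 0.0841 R 0.0471 y 0.0695 ang -70.0 mod72 2.0
lever [-0.05639826 -0.06114507  0.1042442 ] 46 [-0.04872248 -0.05370327  0.10873014]
cover [ 0.00307358 -0.00130667  0.10117323]
[([198.0, 144.0], 122), ([254.0, 186.0], 127)]
```

```bash
python3 -c "
from plant import robot
print(robot.close_job())"
```

```text
the job is handed in; nothing more can be done
None
```

The job is handed in: both offcuts are in the bowl, the cover is seated, the minutes are at 2 (within about 0.1 count), and the start lever is all the way over.

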